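Gauge the bore of a press cylinder

ROBOT

A 6-joint arm with a two-finger parallel gripper is mounted at the origin on the work surface. World frame = base frame: x ahead of the robot, y to its left, z up, the work surface at z = 0. Lengths are in m, angles in rad, forces in N, time in s.
With the tool pointing down it reaches from about 0.425 to 0.95 m from the base axis. Payload 3.5 kg.
Tool frame: the origin (TCP) lies midway between the tips of the shut fingers; the grasp point (between the pads) lies 19 mm behind it; x points along the fingers, y is the direction in which the jaws open and shut, and the axes are right-handed (so a half turn about x gives the same grasp; the last joint's range is limited). The gripper opens to 85 mm and grips with 20 to 120 N. Pads are 22 mm wide; open, the fingers measure 114 mm over their backs; the gripper's body (76 mm by 85 mm) begins 54 mm behind the grasp point. The pads swing forward as they close: fully open they stand 13 mm farther back than shut.
Start: joints at [1.004, 0.286, 1.577, -0, 1.279, -0.15], TCP at [0.273, 0.617, 0.2] pointing down, gripper open.
Joint ranges: [-2.77, 2.77], [-0.9, 2.22], [0.21, 2.48], [-1.53, 4.67], [0.24, 2.81], [-2.84, 2.84]. Speed limits (rad/s): [2.79, 2.79, 3.14, 3.14, 3.14, 3.14].

INTERFACE

Orientations are given as a unit quaternion [x, y, z, w].
In Python, from plant import ctrl, vision gives the robot as it stands. The module is installed in compiled form; this text tells all that it offers.
- The arm moves only by the tool play_rows, never from a script. Its arguments are lists of equal length, an entry for each row: "claw": the closure in counts, from 0 (fully open) to 255 (shut); "travel": the shift along the tool's x, y, z in m, a list of three; "dr": the turn, a rotation vector about the tool's x, y, z in rad, a list of three. In form: {"claw": [claw, ...], "travel": [[tx, ty, tz], ...], "dr": [[wx, wy, wz], ...]}. A call has 1 to 20 rows; each row is the pose to reach, as a shift and turn from the pose measured when the call began, along the tool's axes at that moment; what a row does not reach only later rows make up. A row lasts 1/10 s, in which the tool goes at most 50 mm and 8.59 degrees, less where a joint would pass 70% of its speed; a pose out of reach is approached as far as the arm can. A call with a gripper value outside its range is refused whole. The fingers move at their own pace and stop on an object; "force" is the grip in N (left out, the last holds). Time passes only in rows, so rows that repeat a pose let the fingers close. It gives the time, the measured TCP pose, the force and the opening at its end, in the units of the state.
- ctrl.get_state(): the state, without advancing time (a new reading comes with each control period).
- vision.read_camera(name): name is "side" or "top"; returns a dict with "img" (480x640x3 uint8, red, green, blue), "range_z" (480x640 float32, m along the optical axis (not along the pixel's ray), 0 where there is no reading), "K" (3x3 intrinsics, pixels), "world_to_cam" (4x4, takes a point from world to camera coordinates). Camera axes: x right, y up, looking along -z (the intrinsics and any distortion apply to the point x, -y, -z); pixel columns grow to the right and rows downward; lengths in m; the calibration is good to about 2 mm. A picture is of the moment at which its call begins.
- ctrl.sign_off(): hands the job in, once; it reports no verdict.
The state is a dict: "time": time; "qpos": joint angles; "dq": joint speeds; "joint_efforts": joint torques, N m; "eef_pos": TCP position; "tcp_rot": TCP orientation; "contact_force": force on the tool from outside, world axes, zero at the start; "wrist_torque": the same for the moment, N m; "opening": opening from 0.0 (shut) to 1.0 (fully open).
Only numpy, scipy, OpenCV 4.12 (cv2) and the standard library are available. Lean on these libraries where they do the work, as an engineer would, in place of code of your own. Each camera call takes 0.05 s, during which the arm holds its last target.

TASK

The piston has been left somewhere down inside the larger of the two open cylinder barrels, and the bore just above it has to be gauged. Take the middle-sized telescoping gauge from the rack and lower it upright down the middle of that bore, plungers still in, until its head rests on the piston; pressing it down lightly there, turn its knob anticlockwise (seen from above) so that the plungers spring out to the wall, then clockwise all the way so that they are locked. Draw it straight out without losing the setting and stand it back, still locked, in the slot it came from, never forcing it against the cylinder and leaving everything else where it is.

Things in the scene. Friction and masses are not known exactly. Their poses are not given: they have to be found in the camera images.
- gauge: The middle one of three steel telescoping bore gauges, T-shaped, 123 mm tall, 140 to 230 g, head down in a rack slot. Origin: middle of the flat underside of its head, 110 mm below lock_grip; z up the handle, x along the head. Head: 40 mm long, 12 mm high, foot 9 mm wide; handle 9 mm thick (12.4 in its lowest 28). Sprung 8 mm plungers, 52 to 54 mm over their tips when in, come out of the head's ends.
- lock_grip (a point): Middle of the gauge's lock knob, on the handle's axis: where to grip. The knob is a knurled cylinder 18 mm across and 30 mm tall (from 13 mm above this point to 17 mm below); the whole gauge may be carried by it.
- lock (a joint): Turn of the knob on the gauge, rad: 0 tight (plungers locked, as it stands), 1.2 loose, a stop at each end; grows anticlockwise seen from above. Plungers are free above 0.65, held ever firmer below. Takes up to 0.02 N m to loosen, 0.035 to tighten: the whole gauge turns along unless 6 to 12 N of push on the piston holds its head (while tightening, the plungers on the wall help).
- tip_a (a point): Round outer end of the plunger on the gauge's +x side, 6 mm above the foot. Each plunger slides out on its own by up to 11 mm (74 mm over both tips), pushed by a weak spring when free (it takes about 8 N to push one back in); locked, it stays where it is.
- tip_b (a point): Round outer end of the plunger on the gauge's -x side. Its distance from tip_a is the gauge's reading.
- barrel: The larger open pneumatic cylinder, fixed, upright, origin under its base on the bore's axis: base 90 mm square, 20 high; tube 85 tall, 72 outside, bore 60, open on top; four tie rods at the corners, 35 mm from the axis in x and y, end 12 mm above the tube. Inside a stuck piston, its flat rubber-faced crown (52 mm wide, gives 1 mm per 10 N) 25 to 60 mm below the mouth. Over 20 N from the gauge does damage.
- barrel_mouth (a point): Centre of the bore's open mouth, 105 mm above the bench.
- rack: Wooden gauge rack, fixed, 96 (x) x 134 (y) x 50 mm tall, origin in the middle of its underside. Three slots along its x, each 76 mm long, 14 mm wide and 42 mm deep (floor 8 mm above the bench), at y = -44, 0 and +44 mm; a gauge stands in each with its head along the slot, in any order.
- gauge_s: The small gauge in the rack, 103 mm tall, 32 mm over its tips; to be left alone. Origin under its head.
- gauge_l: The large gauge in the rack, 143 mm tall, 68 mm over its tips, too wide for the bore; to be left alone. Origin under its head.
- barrel_s: The smaller open cylinder, fixed, bore 40 mm, base 70 mm square, 93 mm tall with rods to 105 mm; not part of the job. Origin under its base.
- shoe: A red ladies' shoe, 245 mm long, 70 mm high; leave alone.
- end_cap: The removed end cap of the cylinder, 90 mm square, 34 mm high with its bush; leave alone.
- bottle: A blue bottle, 60 mm across, 150 mm tall; leave alone.
- wrench: A spanner, 170 mm long, lying flat; leave alone.
- micrometer: An outside micrometer, 17 mm high, lying flat; leave alone.
- seal: A black rubber seal ring, 60 mm across, 6 mm high, lying flat; leave alone.
There are look-alikes about, which are no part of the job. Leave any pink look-alike of the gauge alone.

How it is judged:
By the outcome, as a careful person would: the job done as asked, in the order asked, and still so for the second after the job is handed in, with the robot touching nothing.
It also fails if it takes over 64 s, if anything falls off the work surface, if the arm or the gripper's body presses on something with over 40 N, if the wrist force passes 120 N, or if a joint passes its speed limit or range.

## Working session

There is one attempt and no reset: what is moved stays moved. The work goes in short steps, Python scripts to look and compute and a tool call to move; the robot and the scene stay as the last step left them, time stands still between calls to the robot, and variables do not carry over. Pictures are saved under pics/ and viewed, and the job is handed in when it is done.

Besides the shell and the picture viewer there is one more tool, called after "Call:" in YAML: its name, and indented under it one key for each argument. play_rows: Moves the arm, as the interface text tells. Its arguments: {"type":"object","properties":{"claw":{"type":"array","items":{"type":"number"}},"travel":{"type":"array","items":{"type":"array","items":{"type":"number"}}},"dr":{"type":"array","items":{"type":"array","items":{"type":"number"}}},"force":{"type":"number"}},"required":["claw","travel","dr"]}

```bash
ls; mkdir -p pics; python3 - <<'E'
from plant import ctrl, vision
import cv2,numpy as np,pickle
s=ctrl.get_state(); print(s)
for n in("side","top"):
    c=vision.read_camera(n); pickle.dump(c,open(n+'0.pkl','wb'))
    cv2.imwrite(f'pics/{n}0.png',c['img'][:,:,::-1]); print(c['K'],c['world_to_cam'],{k:v for k,v in c.items() if k not in('img','range_z','K','world_to_cam')})
E
```

```text
pics
{'time': 0.0, 'qpos': array([ 1.00397579e+00,  2.87222300e-01,  1.57818458e+00,  5.75509214e-06,
        1.27859504e+00, -1.49980037e-01]), 'dq': array([ 0.00010355,  0.00066476, -0.00058547, -0.00017804, -0.00258501,
        0.00100278]), 'joint_efforts': array([-1.40007742e-03, -4.05997717e+01, -2.92616451e+01, -1.66140385e-04,
        5.87533388e-03,  3.96853281e-06]), 'eef_pos': array([0.2728508 , 0.61659432, 0.1990054 ]), 'tcp_rot': array([ 0.14551418,  0.69210428, -0.14710818,  0.69150305]), 'contact_force': array([0.5935339 , 0.17140791, 0.16447409]), 'wrist_torque': array([-0.02590115, -0.01036368, -0.04131011]), 'opening': 1.0007873788896782}
[[589.51011939   0.         310.35881601]
 [  0.         589.51011939 230.02844178]
 [  0.           0.           1.        ]] [[ 0.79382435 -0.60791541  0.01678579 -0.46382344]
 [ 0.31637013  0.43637836  0.84230865 -0.26691404]
 [-0.51937736 -0.66333459  0.53873404 -1.18101269]
 [ 0.          0.          0.          1.        ]] {}
[[550.42787401   0.         318.37003443]
 [  0.         550.42787401 238.81352632]
 [  0.           0.           1.        ]] [[ 0.01211416 -0.99962055 -0.02473888  0.00687127]
 [ 0.99787541  0.01050171  0.06429916 -0.57464695]
 [-0.06401496 -0.02546525  0.99762398 -1.39413111]
 [ 0.          0.          0.          1.        ]] {}
```

View pics/side0.png

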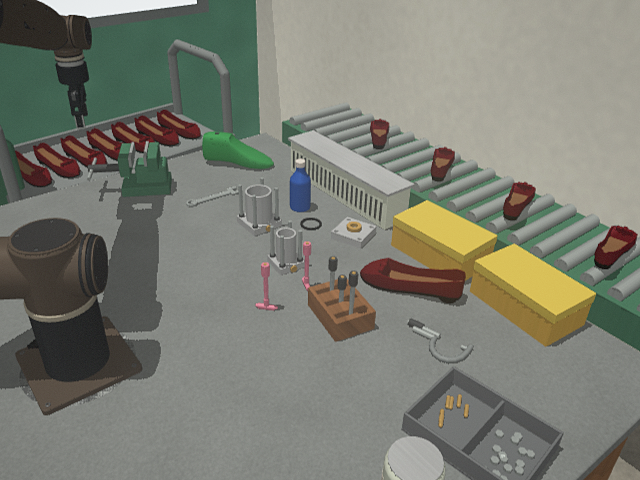

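View pics/top0.png

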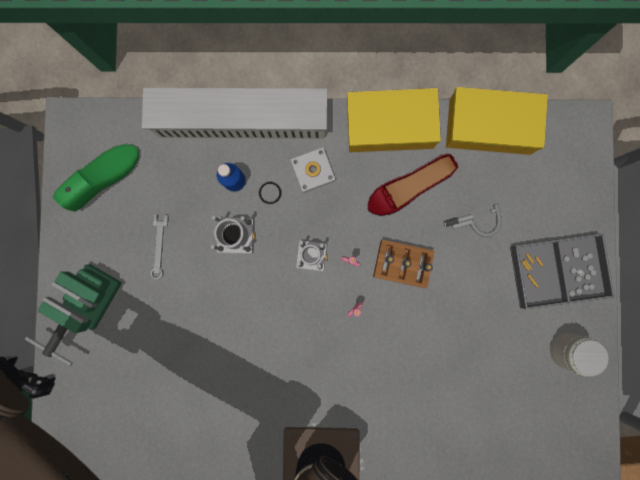

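Overview: larger barrel at top (233,234), side (258,205). Rack at top (405,263), side (341,305). Small barrel at (312,253). Two pink look-alikes at (350,260) and (356,310). Next I take close crops.

```bash
cat > h.py <<'E'
import pickle,cv2,numpy as np
def load(n,k=0): return pickle.load(open(f'{n}{k}.pkl','rb'))
def ray(c,u,v):
    K=c['K'];T=c['world_to_cam'];R=T[:3,:3];t=T[:3,3]
    d=np.array([(u-K[0,2])/K[0,0],-(v-K[1,2])/K[1,1],-1.]); return -R.T@t, R.T@d
def onz(c,u,v,z):
    o,d=ray(c,u,v); return o+d*(z-o[2])/d[2]
def pt(c,u,v):
    o,d=ray(c,u,v); return o+d*c['range_z'][int(round(v)),int(round(u))]
def proj(c,p):
    K=c['K'];q=c['world_to_cam']@np.append(p,1); return K[0,0]*q[0]/-q[2]+K[0,2],K[1,1]*-q[1]/-q[2]+K[1,2]
def cloud(c):
    vv,uu=np.mgrid[0:480,0:640]; K=c['K'];T=c['world_to_cam'];R=T[:3,:3];t=T[:3,3]
    z=c['range_z']; d=np.stack([(uu-K[0,2])/K[0,0]*z,-(vv-K[1,2])/K[1,1]*z,-z],-1)
    return (d-t)@R
def tri(c1,p1,c2,p2):
    o1,d1=ray(c1,*p1);o2,d2=ray(c2,*p2);d1/=np.linalg.norm(d1);d2/=np.linalg.norm(d2)
    A=np.stack([d1,-d2],1);s=np.linalg.lstsq(A,o2-o1,rcond=None)[0]
    a=o1+s[0]*d1;b=o2+s[1]*d2; return (a+b)/2,np.linalg.norm(a-b)
def crop(c,u0,v0,w,h,f,name):
    im=c['img'][v0:v0+h,u0:u0+w,::-1]; cv2.imwrite('pics/'+name,cv2.resize(im,None,fx=f,fy=f,interpolation=cv2.INTER_CUBIC))
E
python3 - <<'E'
from h import *
s,t=load('side'),load('top')
crop(t,200,210,100,60,8,'t_bar.png');crop(t,365,230,80,60,10,'t_rack.png');crop(s,220,170,100,75,8,'s_bar.png');crop(s,295,250,90,95,6,'s_rack.png')
E
```

```text
(no output)
```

View pics/t_bar.png

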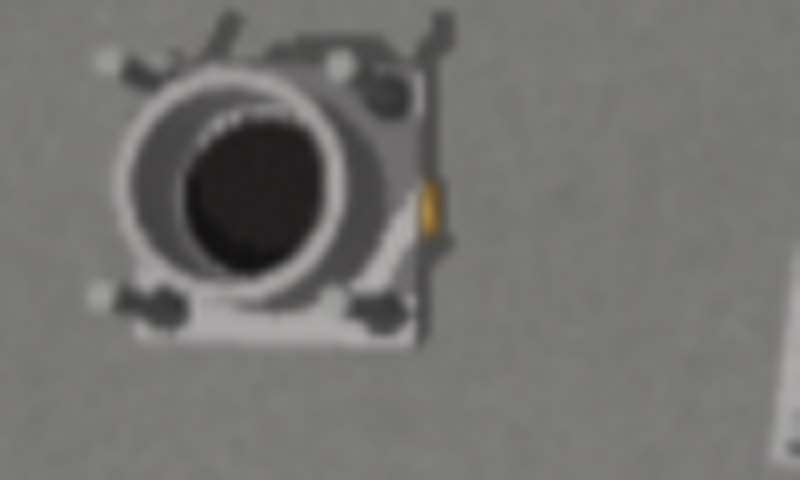

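View pics/t_rack.png

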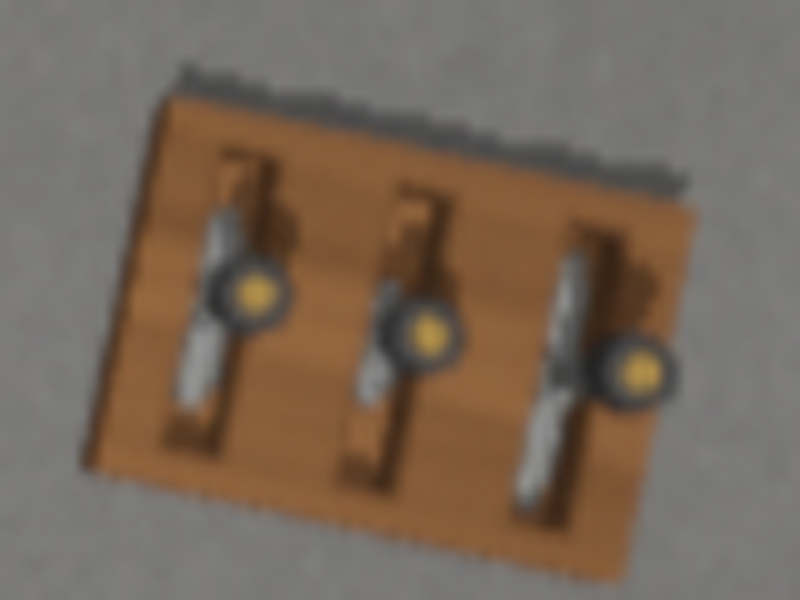

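View pics/s_bar.png

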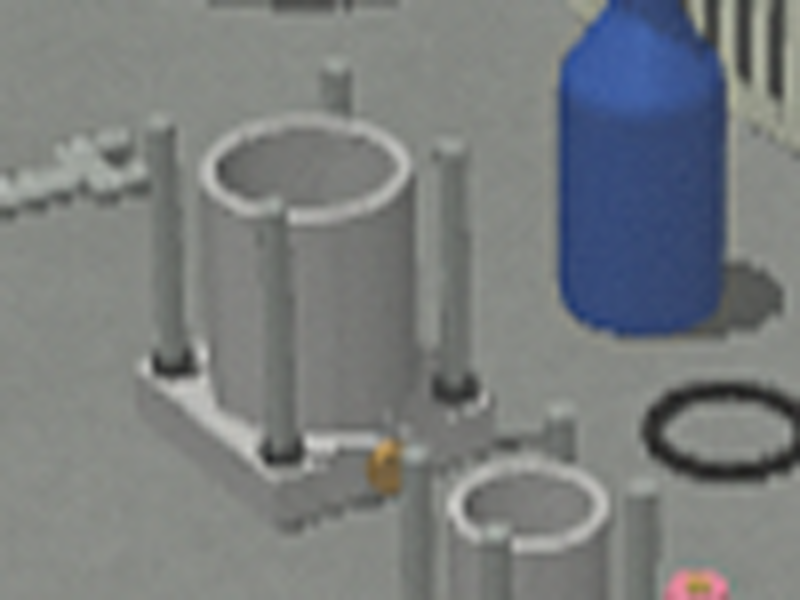

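View pics/s_rack.png

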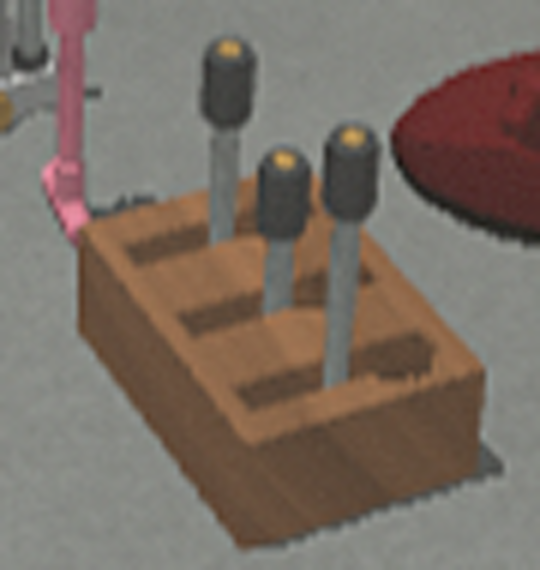

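Three steel gauges in the rack, with knobs in the top image at (390.5,259), (408,263) and (429,267). The head of the left one is ~21 px (≈51 mm), the middle one ~12.5 px (≈31 mm) and the right one ~27 px (≈66 mm). So the left one, seen in side at (333,262), is the middle-sized gauge; the pink ones are excluded. Now I measure.

```bash
python3 - <<'E'
from h import *
from scipy.optimize import least_squares
s,t=load('side'),load('top')
def yel(c,u0,v0,w,h):
    im=c['img'][v0:v0+h,u0:u0+w].astype(int); m=((im[...,0]-im[...,2])>60)&(im[...,1]>110)
    n,l,st,ce=cv2.connectedComponentsWithStats(m.astype(np.uint8)); return [(st[i,4],tuple(ce[i]+[u0,v0])) for i in range(1,n)]
ys=yel(s,320,252,40,25);yt=yel(t,380,250,60,25);print(ys,yt)
for i in yt:
  for j in ys:
    p,e=tri(s,j[1],t,i[1]); 
    if e<.006: print(np.round(i[1],1),np.round(j[1],1),p.round(4),round(e,4))
for n,c in(('s',s),('t',t)):
    P=cloud(c)
    m=(abs(P[...,2]-.105)<.004)
    # barrel region
    q=P[m]; c0=onz(t,229,232.5,.105); d=np.hypot(*(q[:,:2]-c0[:2]).T); q=q[(d<.045)]
    r=least_squares(lambda x:np.hypot(q[:,0]-x[0],q[:,1]-x[1])-x[2],[*c0[:2],.033],loss='soft_l1',f_scale=.002)
    print(n,c0,len(q),r.x,q[:,2].mean())
    # rack top
    q=P[(abs(P[...,2]-.05)<.003)]; d=np.hypot(*(q[:,:2]-onz(t,404,263,.05)[:2]).T); q=q[d<.1]
    print('rack',len(q),cv2.minAreaRect(q[:,:2].astype(np.float32)*1000))
P=cloud(t); 
print(np.round(P[222:246:2,219:242:2,2]*1000).astype(int))
E
```

```text
[(np.int32(6), (np.float64(333.0), np.float64(257.5))), (np.int32(7), (np.float64(353.2857142857143), np.float64(272.42857142857144))), (np.int32(5), (np.float64(341.8), np.float64(275.6)))] [(np.int32(8), (np.float64(390.125), np.float64(258.875))), (np.int32(7), (np.float64(407.7142857142857), np.float64(263.0))), (np.int32(8), (np.float64(428.875), np.float64(266.875)))]
[390.1 258.9] [333.  257.5] [ 0.5218 -0.1585  0.1324] 0.0
[407.7 263. ] [341.8 275.6] [ 0.5125 -0.2017  0.114 ] 0.0015
[428.9 266.9] [353.3 272.4] [ 0.5036 -0.2452  0.1525] 0.0007
s [0.58202368 0.22775177 0.105     ] 116 [0.58014127 0.2279058  0.03295724] 0.1035973265721539
rack 1054 ((512.1200561523438, -202.64926147460938), (138.69979858398438, 98.63733673095703), 78.35456848144531)
t [0.58202368 0.22775177 0.105     ] 192 [0.58226138 0.22904929 0.03280028] 0.10497402133260246
rack 1045 ((513.6826171875, -202.09869384765625), (134.51405334472656, 95.93843078613281), 78.59530639648438)
[[ 105  110 1428   82   75   58   56   54   72  105  103   20]
 [ 109   93   76   58   44   49   50   46   43   41  104   92]
 [  95   74   55   45   47   46   53   50   50   52  102  107]
 [  82   66   47   49   51   49   53   51   53   49   51  107]
 [  75   53   44   46   42   53   49   51   54   51   52  106]
 [  69   44   51   45   46   51   49   50   49   54   50  104]
 [  73   47   44   46   48   46   53   46   49   48   50  111]
 [  70   46   43   52   52   50   48   54   46   51   56  108]
 [  82   45   50   45   49   44   51   41   49   47   49  108]
 [ 104   65   46   48   51   54   51   54   48   51  110  101]
 [ 105  100   63   51   46   47   50   48   47  107  107   84]
 [  22  108  100   80   25   45   44  102  104  101   83   62]]
```

```bash
cat >> h.py <<'E'
from scipy.spatial.transform import Rotation as Ro
def st():
    from plant import ctrl
    return ctrl.get_state()
def info(s=None):
    s=s or st(); R=Ro.from_quat(s['tcp_rot']).as_matrix()
    print('t',round(s['time'],2),'pos',np.round(s['eef_pos']*1000,1),'toolx',R[:,0].round(4),'yawY',round(np.degrees(np.arctan2(R[1,1],R[0,1])),2),'q',np.round(s['qpos'],3),'F',np.round(s['contact_force'],2),'M',np.round(s['wrist_torque'],3),'op',round(s['opening'],4))
def go(x,y,z,yaw):
    "travel & dr for a world TCP target (m), tool down, tool-y at yaw deg"
    s=st(); R=Ro.from_quat(s['tcp_rot']).as_matrix()
    a=np.radians(yaw); Y=np.array([np.cos(a),np.sin(a),0]);X=np.array([0,0,-1.]);T=np.stack([X,Y,np.cross(X,Y)],1)
    info(s);print('travel',(R.T@(np.array([x,y,z])-s['eef_pos'])).round(4),'dr',Ro.from_matrix(R.T@T).as_rotvec().round(4))
E
python3 - <<'E'
from h import *
go(.522,-.1585,.30,-11.4);go(.522,-.1585,.30,168.6)
E
```

```text
t 0.1 pos [272.9 616.6 199.1] toolx [-0.0012 -0.0019 -1.    ] yawY 66.12 q [ 1.004  0.287  1.578  0.     1.279 -0.15 ] F [ 0.37 -0.32  0.1 ] M [-0.024  0.013  0.042] op 1.0021
travel [-0.0997 -0.6082  0.5416] dr [1.353e+00 1.200e-03 2.100e-03]
t 0.1 pos [272.9 616.6 199.1] toolx [-0.0012 -0.0019 -1.    ] yawY 66.12 q [ 1.004  0.287  1.578  0.     1.279 -0.15 ] F [ 0.37 -0.32  0.1 ] M [-0.024  0.013  0.042] op 1.0021
travel [-0.0997 -0.6082  0.5416] dr [-1.7886e+00 -2.2000e-03  1.3000e-03]
```

Call:
play_rows:
  claw: [80, 80, 80, 80, 80, 80, 80, 80, 80, 80, 80, 80, 80, 80, 80, 80, 80, 80, 80, 80]
  travel:
    - [-0.05, 0, 0]
    - [-0.1, 0, 0]
    - [-0.1, -0.036, 0.032]
    - [-0.1, -0.072, 0.064]
    - [-0.1, -0.108, 0.096]
    - [-0.1, -0.144, 0.128]
    - [-0.1, -0.18, 0.16]
    - [-0.1, -0.216, 0.192]
    - [-0.1, -0.252, 0.224]
    - [-0.1, -0.288, 0.256]
    - [-0.1, -0.324, 0.288]
    - [-0.1, -0.36, 0.32]
    - [-0.1, -0.396, 0.352]
    - [-0.1, -0.432, 0.384]
    - [-0.1, -0.468, 0.416]
    - [-0.1, -0.504, 0.448]
    - [-0.1, -0.54, 0.48]
    - [-0.1, -0.576, 0.512]
    - [-0.1, -0.608, 0.5416]
    - [-0.1, -0.608, 0.5416]
  dr:
    - [0, 0, 0]
    - [0, 0, 0]
    - [0.1, 0, 0]
    - [0.2, 0, 0]
    - [0.3, 0, 0]
    - [0.4, 0, 0]
    - [0.5, 0, 0]
    - [0.6, 0, 0]
    - [0.7, 0, 0]
    - [0.8, 0, 0]
    - [0.9, 0, 0]
    - [1.0, 0, 0]
    - [1.1, 0, 0]
    - [1.2, 0, 0]
    - [1.3, 0, 0]
    - [1.353, 0.0012, 0.0021]
    - [1.353, 0.0012, 0.0021]
    - [1.353, 0.0012, 0.0021]
    - [1.353, 0.0012, 0.0021]
    - [1.353, 0.0012, 0.0021]
  force: 50

```text
time: 2.1
eef_pos: [0.5223, -0.1627, 0.2988]
tcp_rot: [-0.548, -0.447, 0.549, -0.446]
contact_force: [0.2, 0.0, -0.5]
opening: 0.685
```

```bash
python3 - <<'E'
from h import *
from plant import vision
c=vision.read_camera('side');pickle.dump(c,open('side1.pkl','wb'));crop(c,270,130,160,200,3,'s1.png')
go(.522,-.1585,.15,-11.4);go(.522,-.1585,.099,-11.4)
E
```

```text
t 2.15 pos [ 521.9 -160.3  298.9] toolx [-0.0023  0.0014 -1.    ] yawY -11.61 q [-0.484 -0.059  1.775  0.     1.428 -0.281] F [0.35 0.95 1.11] M [ 0.029 -0.014 -0.03 ] op 0.6902
travel [ 1.489e-01  1.000e-04 -1.700e-03] dr [-0.0038 -0.0009  0.0025]
t 2.15 pos [ 521.9 -160.3  298.9] toolx [-0.0023  0.0014 -1.    ] yawY -11.61 q [-0.484 -0.059  1.775  0.     1.428 -0.281] F [0.35 0.95 1.11] M [ 0.029 -0.014 -0.03 ] op 0.6902
travel [ 0.1999  0.0003 -0.0016] dr [-0.0038 -0.0009  0.0025]
```

View pics/s1.png

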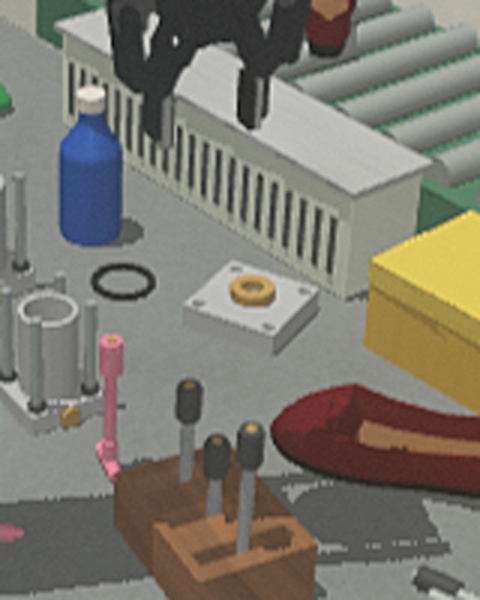

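The gripper is above the target gauge (knob in crop (188,400)) and clear of everything.

Call:
play_rows:
  claw: [80, 80, 80, 80, 80, 80, 80, 80, 80, 80]
  travel:
    - [0.03, 0, -0.0017]
    - [0.06, 0, -0.0017]
    - [0.09, 0, -0.0017]
    - [0.12, 0, -0.0017]
    - [0.14, 0, -0.0017]
    - [0.16, 0, -0.0017]
    - [0.175, 0, -0.0017]
    - [0.19, 0.0002, -0.0017]
    - [0.198, 0.0002, -0.0017]
    - [0.198, 0.0002, -0.0017]
  dr:
    - [0, 0, 0]
    - [-0.0038, 0, 0.0025]
    - [-0.0038, 0, 0.0025]
    - [-0.0038, 0, 0.0025]
    - [-0.0038, 0, 0.0025]
    - [-0.0038, 0, 0.0025]
    - [-0.0038, 0, 0.0025]
    - [-0.0038, 0, 0.0025]
    - [-0.0038, 0, 0.0025]
    - [-0.0038, 0, 0.0025]

```text
time: 3.15
eef_pos: [0.5212, -0.1578, 0.0997]
tcp_rot: [-0.547, -0.449, 0.547, -0.447]
contact_force: [-0.3, -0.1, 0.1]
opening: 0.683
```

```bash
python3 - <<'E'
from h import *
from plant import vision
for n in('side','top'):
    c=vision.read_camera(n);pickle.dump(c,open(n+'2.pkl','wb'))
    if n=='side':crop(c,290,200,100,120,5,'s2.png')
    else:crop(c,360,220,100,75,7,'t2.png')
go(.522,-.1585,.101,-11.4)
E
```

```text
t 3.25 pos [ 522.4 -158.5  101.5] toolx [ 1.1e-03  5.0e-04 -1.0e+00] yawY -11.4 q [-4.810e-01  1.080e-01  1.976e+00  1.000e-03  1.057e+00 -2.830e-01] F [0.4  0.03 0.21] M [ 0.024 -0.004  0.027] op 0.6886
travel [ 0.0005 -0.0004  0.0001] dr [ 0.0001 -0.0007 -0.001 ]
```

View pics/s2.png

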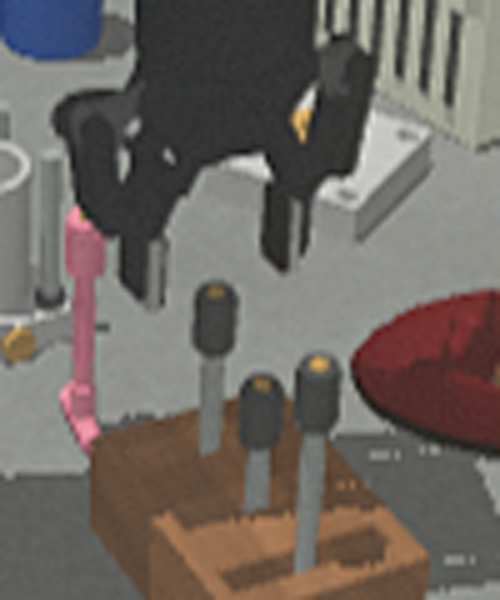

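View pics/t2.png

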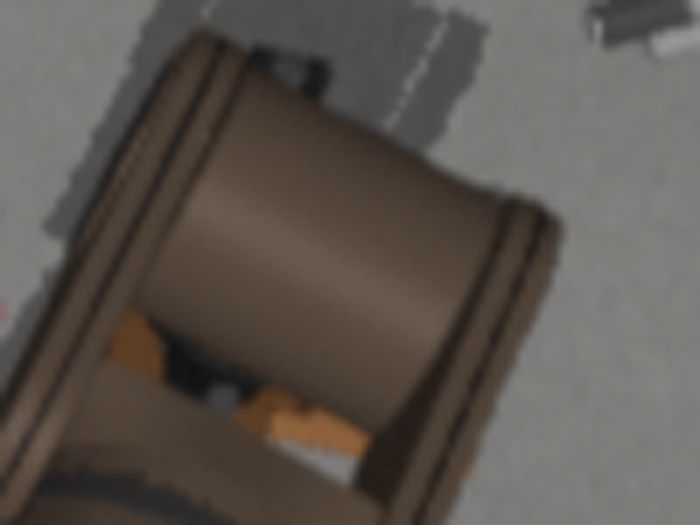

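```bash
python3 - <<'E'
from h import *
c=load('side',2)
for z in(.09,.1015,.1105,.131):print(z,proj(c,[.522,-.1585,z]))
E
```

```text
0.09 (np.float64(332.3402889932316), np.float64(273.2153581850804))
0.1015 (np.float64(332.5337273973789), np.float64(269.0037008198946))
0.1105 (np.float64(332.6864125949779), np.float64(265.67934679693366))
0.131 (np.float64(333.0385257936762), np.float64(258.0129262988263))
```

```bash
python3 - <<'E'
from h import *
c=load('side',2);P=cloud(c)*1000
for nm,u0,u1,v0,v1 in(('L',314,324,246,264),('R',342,352,236,256)):
    for v in range(v0,v1,3):
        print(nm,v,[tuple(P[v,u].round().astype(int)) for u in range(u0,u1,3)])
E
```

```text
L 246 [(np.int64(468), np.int64(-159), np.int64(184)), (np.int64(478), np.int64(-157), np.int64(179)), (np.int64(481), np.int64(-163), np.int64(181)), (np.int64(658), np.int64(41), np.int64(-1))]
L 249 [(np.int64(481), np.int64(-143), np.int64(162)), (np.int64(475), np.int64(-160), np.int64(174)), (np.int64(486), np.int64(-156), np.int64(168)), (np.int64(650), np.int64(31), np.int64(-2))]
L 252 [(np.int64(480), np.int64(-144), np.int64(156)), (np.int64(480), np.int64(-155), np.int64(162)), (np.int64(484), np.int64(-160), np.int64(163)), (np.int64(635), np.int64(13), np.int64(4))]
L 255 [(np.int64(479), np.int64(-146), np.int64(150)), (np.int64(480), np.int64(-155), np.int64(154)), (np.int64(483), np.int64(-161), np.int64(156)), (np.int64(630), np.int64(6), np.int64(1))]
L 258 [(np.int64(603), np.int64(9), np.int64(2)), (np.int64(480), np.int64(-156), np.int64(147)), (np.int64(483), np.int64(-161), np.int64(149)), (np.int64(624), np.int64(-1), np.int64(-2))]
L 261 [(np.int64(596), np.int64(0), np.int64(0)), (np.int64(602), np.int64(-5), np.int64(0)), (np.int64(484), np.int64(-160), np
[... 730 characters left out ...]
), np.int64(157)), (np.int64(551), np.int64(-172), np.int64(161)), (np.int64(559), np.int64(-173), np.int64(159))]
R 248 [(np.int64(553), np.int64(-151), np.int64(141)), (np.int64(549), np.int64(-166), np.int64(150)), (np.int64(551), np.int64(-173), np.int64(154)), (np.int64(560), np.int64(-172), np.int64(150))]
R 251 [(np.int64(682), np.int64(-7), np.int64(0)), (np.int64(550), np.int64(-165), np.int64(142)), (np.int64(550), np.int64(-174), np.int64(147)), (np.int64(701), np.int64(-21), np.int64(0))]
R 254 [(np.int64(676), np.int64(-14), np.int64(-3)), (np.int64(549), np.int64(-166), np.int64(135)), (np.int64(552), np.int64(-173), np.int64(137)), (np.int64(693), np.int64(-30), np.int64(-1))]
```

Fingertips in the side picture measure z≈135 mm, though the state says TCP 101; I check with a fresh picture in case of picture lag.

```bash
python3 - <<'E'
from h import *
from plant import vision
c=vision.read_camera('side');pickle.dump(c,open('side3.pkl','wb'))
crop(c,290,200,100,120,5,'s3.png')
P=cloud(c)*1000
P=P.reshape(-1,3)
m=(P[:,0]>440)&(P[:,0]<600)&(abs(P[:,1]+160)<25)&(P[:,2]>75)&(P[:,2]<180)
Q=P[m]
for lo,hi in((470,500),(510,535),(535,570)):
    q=Q[(Q[:,0]>lo)&(Q[:,0]<hi)];print(lo,len(q),np.sort(q[:,2])[:8].round(),q.mean(0).round())
info()
E
```

```text
470 133 [137. 138. 139. 141. 141. 141. 142. 142.] [ 484. -157.  159.]
510 156 [76. 76. 77. 77. 77. 79. 80. 80.] [ 518. -162.  111.]
535 154 [136. 138. 138. 139. 139. 140. 141. 141.] [ 553. -168.  160.]
t 3.3 pos [ 522.7 -158.8  101.9] toolx [ 1.8e-03  1.0e-04 -1.0e+00] yawY -11.4 q [-4.810e-01  1.070e-01  1.976e+00  1.000e-03  1.057e+00 -2.830e-01] F [-0.51  0.14 -0.29] M [ 0.029  0.022 -0.004] op 0.6864
```

View pics/s3.png

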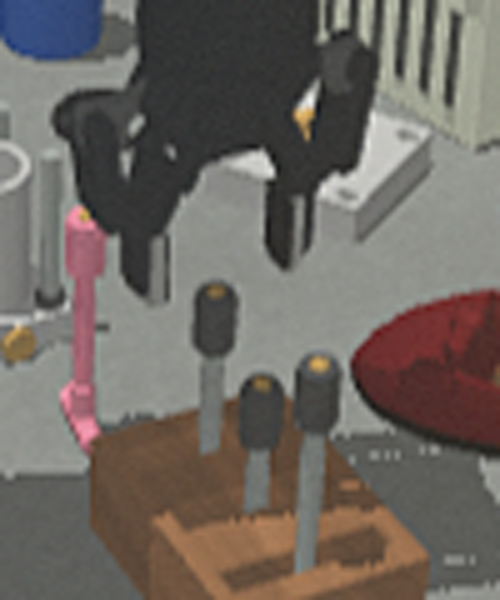

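```bash
python3 - <<'E'
from h import *
for k,(x,y,z) in((0,(.2729,.6166,.199)),(1,(.5222,-.1615,.2989)),(3,(.5225,-.1587,.1015))):
    c=load('side',k);P=cloud(c).reshape(-1,3)
    m=(np.hypot(P[:,0]-x,P[:,1]-y)<.08)&(P[:,2]>z-.02)&(P[:,2]<z+.2)&(np.linalg.norm(P-0,axis=1)<2)
    col=c['img'].reshape(-1,3).max(1)<90
    Q=P[m]; print(k,len(Q),np.histogram(Q[:,2]-z,bins=np.arange(-.02,.2,.01)))
    if k<2:
        crop(c,40 if k==0 else 290,60 if k==0 else 110,80 if k==0 else 100,80,6,f'f{k}.png')
E
```

```text
0 1111 (array([  0,   0,   0,   0,   0,   0,  24,  48,  51,  42,  21,  52,  48,
        56,  76,  89,  89,  48, 109, 123, 114]), array([-0.02, -0.01,  0.  ,  0.01,  0.02,  0.03,  0.04,  0.05,  0.06,
        0.07,  0.08,  0.09,  0.1 ,  0.11,  0.12,  0.13,  0.14,  0.15,
        0.16,  0.17,  0.18,  0.19]))
1 3169 (array([  0,   0,   0,   0,   0,  24,  91,  95,  94,  84, 212, 210, 278,
       257, 286, 412, 200,  80, 206, 206, 214]), array([-0.02, -0.01,  0.  ,  0.01,  0.02,  0.03,  0.04,  0.05,  0.06,
        0.07,  0.08,  0.09,  0.1 ,  0.11,  0.12,  0.13,  0.14,  0.15,
        0.16,  0.17,  0.18,  0.19]))
3 2644 (array([ 52,  43,  86,  44,  53,  21,  64,  84,  74,  65, 162, 161, 207,
       176, 220, 336, 123,  41, 150, 157, 161]), array([-0.02, -0.01,  0.  ,  0.01,  0.02,  0.03,  0.04,  0.05,  0.06,
        0.07,  0.08,  0.09,  0.1 ,  0.11,  0.12,  0.13,  0.14,  0.15,
        0.16,  0.17,  0.18,  0.19]))
```

View pics/f0.png

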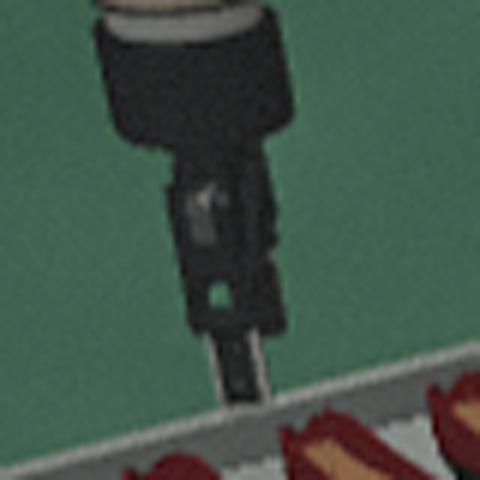

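The fingertips sit about 35–40 mm above the reported TCP in every picture, of which only ~10–13 mm is pad swing. The camera heights of the rack and barrel agree with the text. I go down in steps and judge by the camera; down to TCP z≈0.077 is safe either way.

Call:
play_rows:
  claw: [80, 80, 80, 80, 80]
  travel:
    - [0.006, 0, 0]
    - [0.012, 0, 0]
    - [0.018, 0, 0]
    - [0.024, 0, 0]
    - [0.024, 0, 0]
  dr:
    - [0, 0, 0]
    - [0, 0, 0]
    - [0, 0, 0]
    - [0, 0, 0]
    - [0, 0, 0]

```text
time: 3.8
eef_pos: [0.5217, -0.1583, 0.0764]
tcp_rot: [0.547, 0.448, -0.547, 0.447]
contact_force: [0.2, -0.3, -0.1]
opening: 0.686
```

```bash
cat >> h.py <<'E'
def shot(n,k):
    from plant import vision
    c=vision.read_camera(n);pickle.dump(c,open(f'{n}{k}.pkl','wb'));return c
E
python3 - <<'E'
from h import *
c=shot('side',4)
crop(c,290,200,100,120,5,'s4.png')
go(.522,-.1585,.077,-11.4)
E
```

```text
t 3.85 pos [ 522.1 -158.5   77. ] toolx [ 2.e-04  9.e-04 -1.e+00] yawY -11.41 q [-4.810e-01  1.410e-01  1.990e+00  1.000e-03  1.011e+00 -2.830e-01] F [ 0.51  0.45 -0.01] M [ 0.03  -0.007 -0.018] op 0.6869
travel [ 0.     -0.0001  0.    ] dr [-0.0001 -0.0009 -0.    ]
```

View pics/s4.png

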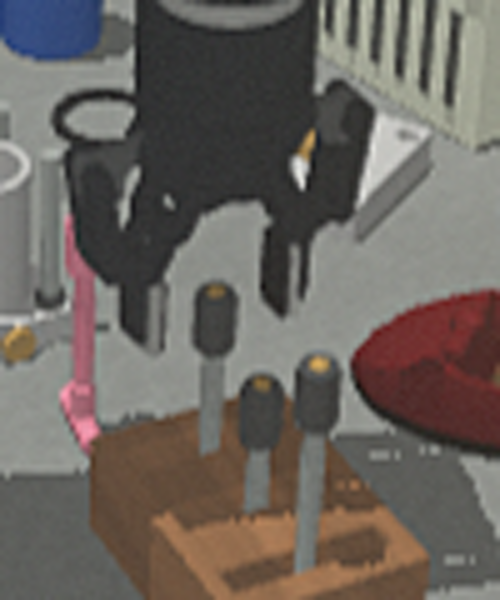

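Tips' midpoint is now at crop (217,335), z≈106 mm by the camera, so after the swing of closing the pads should be at the knob's middle. Closing.

Call:
play_rows:
  claw: [110, 130, 150, 160, 170, 180, 190, 200, 210, 230, 255, 255, 255, 255]
  travel:
    - [0, 0, 0]
    - [0, 0, 0]
    - [0, 0, 0]
    - [0, 0, 0]
    - [0, 0, 0]
    - [0, 0, 0]
    - [0, 0, 0]
    - [0, 0, 0]
    - [0, 0, 0]
    - [0, 0, 0]
    - [0, 0, 0]
    - [0, 0, 0]
    - [0, 0, 0]
    - [0, 0, 0]
  dr:
    - [0, 0, 0]
    - [0, 0, 0]
    - [0, 0, 0]
    - [0, 0, 0]
    - [0, 0, 0]
    - [0, 0, 0]
    - [0, 0, 0]
    - [0, 0, 0]
    - [0, 0, 0]
    - [0, 0, 0]
    - [0, 0, 0]
    - [0, 0, 0]
    - [0, 0, 0]
    - [0, 0, 0]
  force: 50

```text
time: 5.25
eef_pos: [0.5223, -0.1586, 0.0772]
tcp_rot: [0.548, 0.448, -0.547, 0.448]
contact_force: [0.7, -0.3, 1.5]
opening: 0.188
```

```bash
python3 - <<'E'
from h import *
c=shot('side',5)
crop(c,290,200,100,120,5,'s5.png')
info()
E
```

```text
t 5.3 pos [ 522.3 -158.6   77.2] toolx [ 6.e-04  7.e-04 -1.e+00] yawY -11.4 q [-4.810e-01  1.410e-01  1.990e+00  1.000e-03  1.011e+00 -2.830e-01] F [ 0.58 -0.25  1.5 ] M [-0.007 -0.054  0.037] op 0.1943
```

View pics/s5.png

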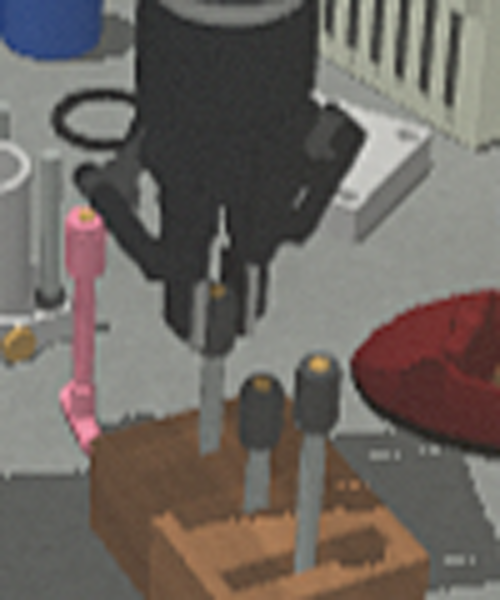

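Gripped: pads around the target's knob, its neighbours untouched. Lifting straight up.

Call:
play_rows:
  claw: [255, 255, 255, 255, 255, 255, 255, 255, 255, 255, 255, 255]
  travel:
    - [-0.005, 0, 0]
    - [-0.015, 0, 0]
    - [-0.03, 0, 0]
    - [-0.045, 0, 0]
    - [-0.06, 0, 0]
    - [-0.08, 0, 0]
    - [-0.1, 0, 0]
    - [-0.12, 0, 0]
    - [-0.14, 0, 0]
    - [-0.15, 0, 0]
    - [-0.15, 0, 0]
    - [-0.15, 0, 0]
  dr:
    - [0, 0, 0]
    - [0, 0, 0]
    - [0, 0, 0]
    - [0, 0, 0]
    - [0, 0, 0]
    - [0, 0, 0]
    - [0, 0, 0]
    - [0, 0, 0]
    - [0, 0, 0]
    - [0, 0, 0]
    - [0, 0, 0]
    - [0, 0, 0]

```text
time: 6.5
eef_pos: [0.5219, -0.1585, 0.2269]
tcp_rot: [0.547, 0.448, -0.547, 0.448]
contact_force: [0.4, -0.8, -1.6]
opening: 0.195
```

```bash
python3 - <<'E'
from h import *
c=shot('side',6)
crop(c,280,130,120,190,3,'s6.png')
info()
go(.582,.2285,.227,-11.4)
go(.582,.2285,.227,5)
E
```

```text
t 6.55 pos [ 521.5 -158.3  226.1] toolx [-0.0012  0.0016 -1.    ] yawY -11.41 q [-4.810e-01 -2.000e-02  1.869e+00  1.000e-03  1.295e+00 -2.830e-01] F [-0.27 -0.01 -2.01] M [ 0.001  0.05  -0.031] op 0.1965
t 6.55 pos [ 521.5 -158.3  226.1] toolx [-0.0012  0.0016 -1.    ] yawY -11.41 q [-4.810e-01 -2.000e-02  1.869e+00  1.000e-03  1.295e+00 -2.830e-01] F [-0.27 -0.01 -2.01] M [ 0.001  0.05  -0.031] op 0.1965
travel [-0.0004 -0.0172 -0.3912] dr [-0.0001 -0.0014  0.0015]
t 6.55 pos [ 521.5 -158.3  226.1] toolx [-0.0012  0.0016 -1.    ] yawY -11.41 q [-4.810e-01 -2.000e-02  1.869e+00  1.000e-03  1.295e+00 -2.830e-01] F [-0.27 -0.01 -2.01] M [ 0.001  0.05  -0.031] op 0.1965
travel [-0.0004 -0.0172 -0.3912] dr [-0.2863 -0.0016  0.0013]
```

View pics/s6.png

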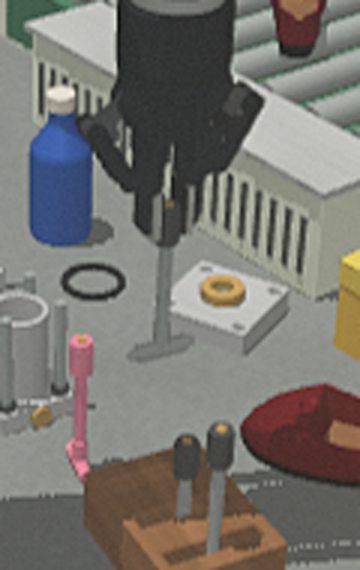

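Call:
play_rows:
  claw: [255, 255, 255, 255, 255, 255, 255, 255, 255, 255, 255, 255, 255, 255, 255, 255]
  travel:
    - [0, 0, -0.01]
    - [0, -0.001, -0.03]
    - [0, -0.002, -0.06]
    - [0, -0.004, -0.095]
    - [0, -0.006, -0.13]
    - [0, -0.008, -0.165]
    - [0, -0.01, -0.2]
    - [0, -0.012, -0.235]
    - [0, -0.014, -0.27]
    - [0, -0.015, -0.305]
    - [0, -0.016, -0.34]
    - [0, -0.017, -0.37]
    - [0, -0.0175, -0.386]
    - [0, -0.0175, -0.391]
    - [0, -0.0175, -0.391]
    - [0, -0.0175, -0.391]
  dr:
    - [0, 0, 0]
    - [0, 0, 0]
    - [0, 0, 0]
    - [0, 0, 0]
    - [0, 0, 0]
    - [0, 0, 0]
    - [0, 0, 0]
    - [0, 0, 0]
    - [0, 0, 0]
    - [0, 0, 0]
    - [0, 0, 0]
    - [0, 0, 0]
    - [0, -0.0014, 0.0015]
    - [0, -0.0014, 0.0015]
    - [0, -0.0014, 0.0015]
    - [0, -0.0014, 0.0015]

```text
time: 8.15
eef_pos: [0.5816, 0.2274, 0.2263]
tcp_rot: [-0.547, -0.448, 0.548, -0.448]
contact_force: [0.1, -0.4, -2.7]
opening: 0.191
```

```bash
python3 - <<'E'
from h import *
c=shot('side',7);crop(c,210,90,110,140,5,'s7.png')
c=shot('top',7);crop(c,190,190,90,75,7,'t7.png')
info()
E
```

```text
t 8.25 pos [581.8 227.1 226.7] toolx [-1.e-04 -5.e-04 -1.e+00] yawY -11.5 q [ 0.21   0.158  1.68  -0.     1.304  0.411] F [ 0.5  -0.29 -1.79] M [0.    0.041 0.039] op 0.1898
```

View pics/s7.png

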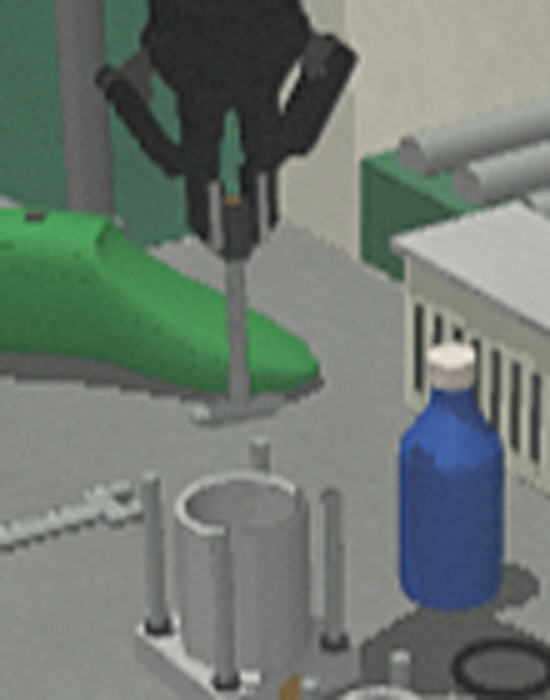

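View pics/t7.png

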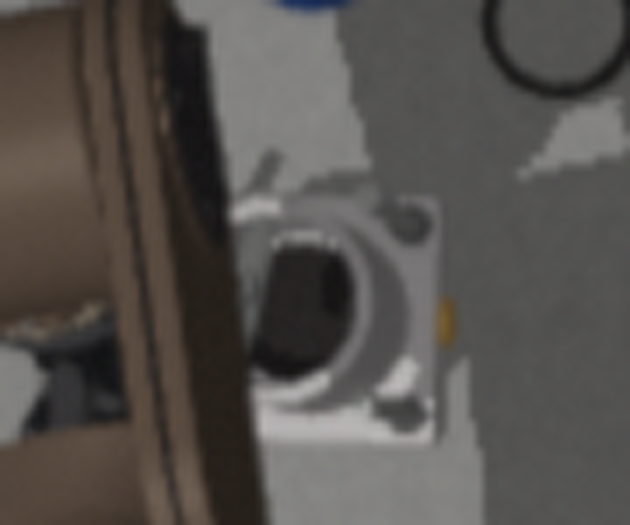

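```bash
python3 - <<'E'
from h import *
# rim by bright annulus
for n,(u0,v0,w,h) in(('side',(242,180,34,22)),('top',(212,215,34,34))):
    c=load(n,0); g=cv2.cvtColor(c['img'],cv2.COLOR_RGB2GRAY)[v0:v0+h,u0:u0+w]
    crop(c,u0,v0,w,h,16,f'rim_{n}.png')
    P=cloud(c)[v0:v0+h,u0:u0+w]
    print(n); print(g[h//2]); print(g[:,w//2])
c=load('side',7);crop(c,240,160,40,24,18,'head7.png')
E
```

```text
side
[119 136 140 178 179  86  92 106 107 113 116 116 117 118 121 116 122 122
 120 127 126 126 127 126 124 124 120 146 185 133 134 137 135 114]
[137 138 135 132 158 154 116 118 115 121 124 122 118 117 118 116 163 164
 119 122 124 125]
top
[123 128 149 153 105  73  69  70  71  77  91  44  27  31  32  31  32  31
  33  32  33  32  32  33  32  31  32  40  92 157 153  99  72  70]
[110 118 112 130 156 134  97  86 105 133 101  46  30  31  32  32  32  31
  34  32  32  32  32  31  33  24  22  21  32  80 130 159 138 139]
```

View pics/rim_side.png

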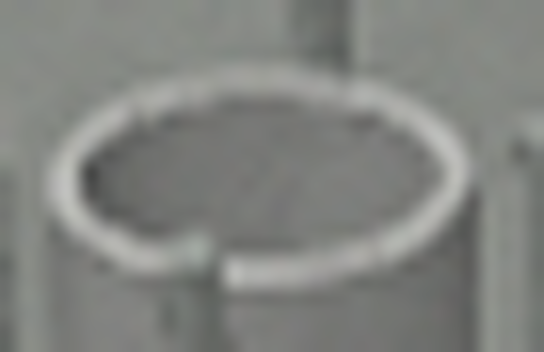

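View pics/rim_top.png

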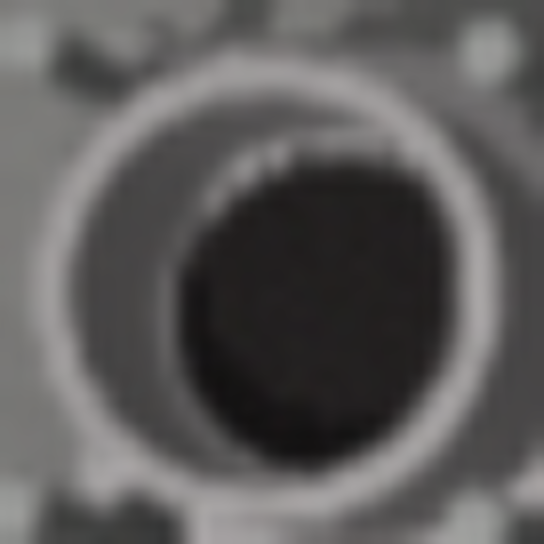

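View pics/head7.png

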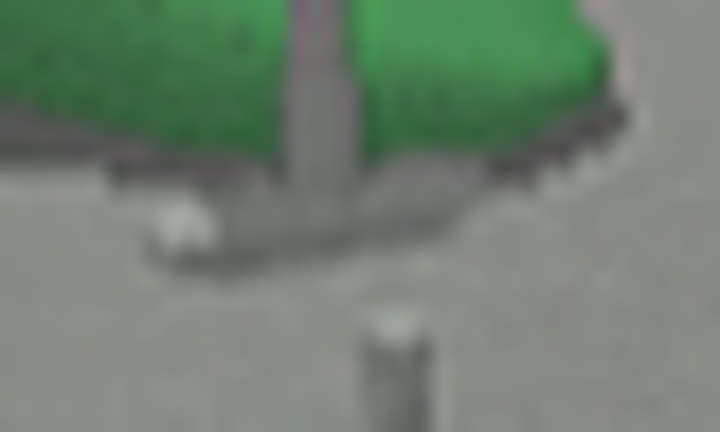

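```bash
python3 - <<'E'
from h import *
s,t=load('side',0),load('top',0)
a=onz(s,257.6,190.4,.105);b=onz(t,228.2,232.1,.105);print(a,b,tri(s,(257.6,190.4),t,(228.2,232.1)))
for z in(.1635,.14):print(onz(s,257.3,171.3,z))
print(proj(s,[.5818,.2271,.1635]),proj(s,[.5818,.2271,.199]),proj(s,[.5818,.2271,.2675]))
c=load('side',7); im=c['img'].astype(int)
for v in range(140,169,3): print(v,im[v,250:266].sum(1)//3)
E
```

```text
[0.58097384 0.23109782 0.105     ] [0.58297469 0.2297188  0.105     ] (array([0.58197021, 0.23040506, 0.10496311]), np.float64(0.002427375649289573))
[0.58033716 0.22820478 0.1635    ]
[0.60502751 0.26742138 0.14      ]
(np.float64(257.99992951078025), np.float64(171.3083836777629)) (np.float64(257.5741001054999), np.float64(159.0260143403545)) (np.float64(256.72152622350615), np.float64(134.43488189100913))
140 [142 133 117  91  56  55  58  58  53  57 103 146 137 136 135 134]
143 [137 137 136 140 138 113 111 109 108 141 137 135 133 135 136 136]
146 [125 127 140 140 139 102 106 111  98 132 140 138 139 135 138 136]
149 [ 97  97  96  95  92 100 102 109 103 124 141 141 137 137 138 137]
152 [ 98 100  97 101 100 100 107 110 100  96 100 115 126 134 142 140]
155 [102 101  99 101 102  97 104 101 104 100 101 100  98  97  94 100]
158 [102 101 104 102 106 104 105 108 102  97 100 102  99  99 101  99]
161 [ 88  88  92  88  95  97 111 110 107  90 101 103 101 102 101 100]
164 [ 78  80  79  81  78  86 110 112 110  99  83  88  85  86  85  87]
167 [ 66  71  69  68  70  82 111 111 111 102  70  72  74  70  71  71]
```

```bash
python3 - <<'E'
from h import *
go(.5825,.2297,.15,-11.4)
E
```

```text
t 8.25 pos [581.8 227.1 226.7] toolx [-1.e-04 -5.e-04 -1.e+00] yawY -11.5 q [ 0.21   0.158  1.68  -0.     1.304  0.411] F [ 0.5  -0.29 -1.79] M [0.    0.041 0.039] op 0.1898
travel [ 0.0767  0.0002 -0.0027] dr [-0.0017  0.0005 -0.    ]
```

Call:
play_rows:
  claw: [255, 255, 255, 255, 255, 255, 255, 255, 255, 255, 255, 255, 255, 255, 255]
  travel:
    - [0.005, 0, -0.0027]
    - [0.015, 0, -0.0027]
    - [0.025, 0, -0.0027]
    - [0.033, 0, -0.0027]
    - [0.04, 0, -0.0027]
    - [0.046, 0, -0.0027]
    - [0.05, 0, -0.0027]
    - [0.054, 0, -0.0027]
    - [0.058, 0, -0.0027]
    - [0.062, 0, -0.0027]
    - [0.066, 0, -0.0027]
    - [0.07, 0, -0.0027]
    - [0.073, 0, -0.0027]
    - [0.076, 0, -0.0027]
    - [0.076, 0, -0.0027]
  dr:
    - [0, 0, 0]
    - [0, 0, 0]
    - [0, 0, 0]
    - [0, 0, 0]
    - [0, 0, 0]
    - [0, 0, 0]
    - [0, 0, 0]
    - [0, 0, 0]
    - [0, 0, 0]
    - [0, 0, 0]
    - [0, 0, 0]
    - [0, 0, 0]
    - [0, 0, 0]
    - [0, 0, 0]
    - [0, 0, 0]

```text
time: 9.75
eef_pos: [0.582, 0.2297, 0.15]
tcp_rot: [-0.547, -0.447, 0.548, -0.447]
contact_force: [1.1, -0.2, -2.8]
opening: 0.189
```

```bash
python3 - <<'E'
from h import *
c=shot('side',8);crop(c,230,130,60,90,6,'s8.png')
go(.5825,.2297,.122,-11.4)
E
```

```text
t 9.8 pos [582.2 229.7 150.4] toolx [-6.e-04 -6.e-04 -1.e+00] yawY -11.49 q [ 0.214  0.224  1.746 -0.     1.172  0.415] F [ 0.27  0.22 -1.63] M [ 0.031 -0.026  0.028] op 0.1898
travel [ 0.0284  0.0003 -0.0001] dr [-0.0016  0.0007  0.0004]
```

View pics/s8.png

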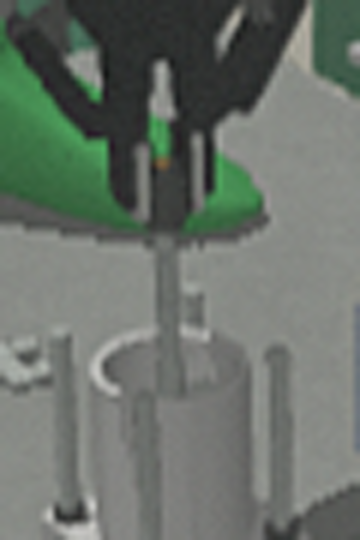

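The gauge is inside the bore and central: handle at crop x≈170, between rim edges 90 and 252. There is no side force. Feeling down for the piston.

Call:
play_rows:
  claw: [255, 255, 255, 255, 255, 255, 255, 255, 255]
  travel:
    - [0.005, 0.0003, 0]
    - [0.01, 0.0003, 0]
    - [0.015, 0.0003, 0]
    - [0.02, 0.0003, 0]
    - [0.023, 0.0003, 0]
    - [0.025, 0.0003, 0]
    - [0.027, 0.0003, 0]
    - [0.028, 0.0003, 0]
    - [0.028, 0.0003, 0]
  dr:
    - [0, 0, 0]
    - [0, 0, 0]
    - [0, 0, 0]
    - [0, 0, 0]
    - [0, 0, 0]
    - [0, 0, 0]
    - [0, 0, 0]
    - [0, 0, 0]
    - [0, 0, 0]

```text
time: 10.7
eef_pos: [0.5824, 0.2296, 0.1223]
tcp_rot: [-0.547, -0.447, 0.548, -0.447]
contact_force: [0.5, -0.5, -3.2]
opening: 0.19
```

```bash
python3 - <<'E'
from h import *
info()
E
```

```text
t 10.7 pos [582.4 229.6 122.3] toolx [-6.e-04 -6.e-04 -1.e+00] yawY -11.49 q [ 0.214  0.253  1.766 -0.     1.123  0.415] F [ 0.5  -0.53 -3.19] M [0.047 0.009 0.072] op 0.1904
```

Call:
play_rows:
  claw: [255, 255, 255, 255, 255]
  travel:
    - [0.0005, 0, 0]
    - [0.001, 0, 0]
    - [0.0015, 0, 0]
    - [0.002, 0, 0]
    - [0.002, 0, 0]
  dr:
    - [0, 0, 0]
    - [0, 0, 0]
    - [0, 0, 0]
    - [0, 0, 0]
    - [0, 0, 0]

```text
time: 11.2
eef_pos: [0.5824, 0.2296, 0.1202]
tcp_rot: [-0.547, -0.447, 0.548, -0.447]
contact_force: [-0.4, 0.2, -1.3]
opening: 0.191
```

Call:
play_rows:
  claw: [255, 255, 255, 255]
  travel:
    - [0.0005, 0, 0]
    - [0.001, 0, 0]
    - [0.001, 0, 0]
    - [0.001, 0, 0]
  dr:
    - [0, 0, 0]
    - [0, 0, 0]
    - [0, 0, 0]
    - [0, 0, 0]

```text
time: 11.6
eef_pos: [0.5824, 0.2296, 0.1192]
tcp_rot: [-0.547, -0.447, 0.548, -0.447]
contact_force: [-0.2, -0.6, -3.1]
opening: 0.192
```

Call:
play_rows:
  claw: [255, 255, 255, 255]
  travel:
    - [0.0005, 0, 0]
    - [0.001, 0, 0]
    - [0.001, 0, 0]
    - [0.001, 0, 0]
  dr:
    - [0, 0, 0]
    - [0, 0, 0]
    - [0, 0, 0]
    - [0, 0, 0]

```text
time: 12.0
eef_pos: [0.5823, 0.2296, 0.1181]
tcp_rot: [-0.547, -0.447, 0.548, -0.447]
contact_force: [-0.5, 0.4, -2.7]
opening: 0.193
```

Call:
play_rows:
  claw: [255, 255, 255, 255]
  travel:
    - [0.0005, 0, 0]
    - [0.0008, 0, 0]
    - [0.0008, 0, 0]
    - [0.0008, 0, 0]
  dr:
    - [0, 0, 0]
    - [0, 0, 0]
    - [0, 0, 0]
    - [0, 0, 0]

```text
time: 12.4
eef_pos: [0.5824, 0.2296, 0.1174]
tcp_rot: [-0.547, -0.447, 0.548, -0.447]
contact_force: [-0.6, -0.1, -2.2]
opening: 0.192
```

Call:
play_rows:
  claw: [255, 255, 255]
  travel:
    - [0.0005, 0, 0]
    - [0.001, 0, 0]
    - [0.001, 0, 0]
  dr:
    - [0, 0, 0]
    - [0, 0, 0]
    - [0, 0, 0]

```text
time: 12.7
eef_pos: [0.5826, 0.2297, 0.117]
tcp_rot: [-0.547, -0.447, 0.548, -0.447]
contact_force: [-0.6, -0.3, 1.3]
opening: 0.19
```

Call:
play_rows:
  claw: [255, 255, 255]
  travel:
    - [0.0005, 0, 0]
    - [0.0008, 0, 0]
    - [0.0008, 0, 0]
  dr:
    - [0, 0, 0]
    - [0, 0, 0]
    - [0, 0, 0]

```text
time: 13.0
eef_pos: [0.5828, 0.2298, 0.1168]
tcp_rot: [-0.548, -0.447, 0.548, -0.448]
contact_force: [-1.5, -0.2, 3.0]
opening: 0.191
```

Piston felt at TCP z≈0.1172. Increasing the push towards ~9 N (Fz≈+7 with the weight ≈2 N).

Call:
play_rows:
  claw: [255, 255, 255, 255]
  travel:
    - [0.0005, 0, 0]
    - [0.001, 0, 0]
    - [0.0012, 0, 0]
    - [0.0012, 0, 0]
  dr:
    - [0, 0, 0]
    - [0, 0, 0]
    - [0, 0, 0]
    - [0, 0, 0]

```text
time: 13.4
eef_pos: [0.5831, 0.23, 0.1165]
tcp_rot: [0.548, 0.447, -0.547, 0.448]
contact_force: [-2.8, -0.2, 5.7]
opening: 0.193
```

```bash
python3 - <<'E'
from h import *
info()
E
```

```text
t 13.4 pos [583.1 230.  116.5] toolx [ 8.e-04  0.e+00 -1.e+00] yawY -11.49 q [ 0.214  0.26   1.768 -0.     1.112  0.415] F [-2.75 -0.22  5.72] M [-0.034  0.519 -0.031] op 0.1927
```

Call:
play_rows:
  claw: [255, 255, 255, 255]
  travel:
    - [0.0012, -0.0006, 0.0004]
    - [0.0012, -0.0006, 0.0004]
    - [0.0013, -0.0006, 0.0004]
    - [0.0013, -0.0006, 0.0004]
  dr:
    - [0, 0, -0.0008]
    - [0, 0, -0.0008]
    - [0, 0, -0.0008]
    - [0, 0, -0.0008]

```text
time: 13.8
eef_pos: [0.583, 0.2299, 0.1165]
tcp_rot: [0.548, 0.447, -0.547, 0.448]
contact_force: [-1.9, -0.3, 5.8]
opening: 0.192
```

```bash
python3 - <<'E'
from h import *
go(.5825,.2297,.1152,-11.4)
E
```

```text
t 13.8 pos [583.  229.9 116.5] toolx [ 1.4e-03  6.0e-04 -1.0e+00] yawY -11.49 q [0.214 0.26  1.769 0.    1.111 0.414] F [-1.89 -0.32  5.78] M [-0.046  0.519 -0.001] op 0.1919
travel [ 0.0013 -0.0005  0.0003] dr [-0.0016 -0.0008 -0.0013]
```

Load ≈8 N. Loosening: turn anticlockwise (negative about tool x), first half.

Call:
play_rows:
  claw: [255, 255, 255, 255, 255, 255, 255, 255]
  travel:
    - [0.0015, -0.0005, 0.0003]
    - [0.0015, -0.0005, 0.0003]
    - [0.0015, -0.0005, 0.0003]
    - [0.0015, -0.0005, 0.0003]
    - [0.0015, -0.0005, 0.0003]
    - [0.0015, -0.0005, 0.0003]
    - [0.0015, -0.0005, 0.0003]
    - [0.0015, -0.0005, 0.0003]
  dr:
    - [-0.05, 0, 0]
    - [-0.13, 0, 0]
    - [-0.21, 0, 0]
    - [-0.29, 0, 0]
    - [-0.37, 0, 0]
    - [-0.45, 0, 0]
    - [-0.5, 0, 0]
    - [-0.5, 0, 0]

```text
time: 14.6
eef_pos: [0.5827, 0.2298, 0.1164]
tcp_rot: [0.42, 0.569, -0.419, 0.57]
contact_force: [-2.6, -0.8, 6.7]
opening: 0.19
```

```bash
python3 - <<'E'
from h import *
c=shot('side',9);crop(c,230,130,60,90,6,'s9.png')
go(.5825,.2297,.1152,-11.4+np.degrees(1.25))
E
```

```text
t 14.65 pos [582.7 229.8 116.3] toolx [ 2.e-03  6.e-04 -1.e+00] yawY 17.18 q [ 0.214  0.259  1.771  0.     1.11  -0.086] F [-2.35  0.    6.42] M [-0.125  0.692  0.026] op 0.1906
travel [ 0.0011 -0.0003  0.    ] dr [-0.7513  0.0008 -0.002 ]
```

View pics/s9.png

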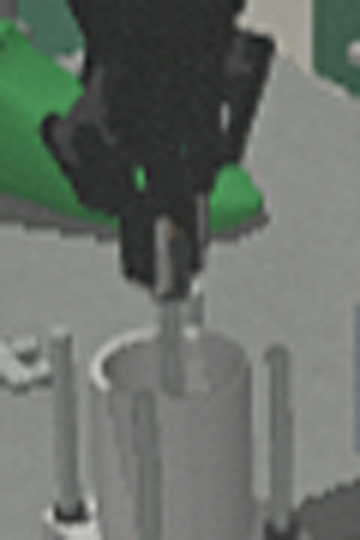

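Call:
play_rows:
  claw: [255, 255, 255, 255, 255, 255, 255, 255, 255, 255, 255]
  travel:
    - [0.0014, -0.0003, 0]
    - [0.0014, -0.0003, 0]
    - [0.0014, -0.0003, 0]
    - [0.0014, -0.0003, 0]
    - [0.0014, -0.0003, 0]
    - [0.0014, -0.0003, 0]
    - [0.0014, -0.0003, 0]
    - [0.0014, -0.0003, 0]
    - [0.0014, -0.0003, 0]
    - [0.0014, -0.0003, 0]
    - [0.0014, -0.0003, 0]
  dr:
    - [-0.08, 0, -0.002]
    - [-0.16, 0, -0.002]
    - [-0.24, 0, -0.002]
    - [-0.32, 0, -0.002]
    - [-0.4, 0, -0.002]
    - [-0.48, 0, -0.002]
    - [-0.56, 0, -0.002]
    - [-0.64, 0, -0.002]
    - [-0.72, 0, -0.002]
    - [-0.75, 0, -0.002]
    - [-0.75, 0, -0.002]

```text
time: 15.75
eef_pos: [0.5828, 0.2294, 0.1164]
tcp_rot: [0.181, 0.683, -0.182, 0.684]
contact_force: [-2.9, -0.6, 7.5]
opening: 0.193
```

```bash
python3 - <<'E'
from h import *
m=[]
for i in range(1):
    go(.5825,.2297,.1152,-11.4)
E
```

```text
t 15.75 pos [582.8 229.4 116.4] toolx [ 0.001  -0.0015 -1.    ] yawY 60.18 q [ 0.214  0.26   1.77  -0.002  1.112 -0.836] F [-2.85 -0.57  7.53] M [-0.317  0.631 -0.016] op 0.1931
travel [ 0.0012  0.0001 -0.0004] dr [ 1.2494e+00  1.9000e-03 -3.0000e-04]
```

Now tighten: clockwise all the way, a little beyond the start angle.

Call:
play_rows:
  claw: [255, 255, 255, 255, 255, 255, 255, 255, 255, 255, 255, 255, 255, 255, 255, 255, 255, 255]
  travel:
    - [0.0014, 0.0001, -0.0003]
    - [0.0014, 0.0001, -0.0003]
    - [0.0014, 0.0001, -0.0003]
    - [0.0014, 0.0001, -0.0003]
    - [0.0014, 0.0001, -0.0003]
    - [0.0014, 0.0001, -0.0003]
    - [0.0014, 0.0001, -0.0003]
    - [0.0014, 0.0001, -0.0003]
    - [0.0014, 0.0001, -0.0003]
    - [0.0014, 0.0001, -0.0003]
    - [0.0014, 0.0001, -0.0003]
    - [0.0014, 0.0001, -0.0003]
    - [0.0014, 0.0001, -0.0003]
    - [0.0014, 0.0001, -0.0003]
    - [0.0014, 0.0001, -0.0003]
    - [0.0014, 0.0001, -0.0003]
    - [0.0014, 0.0001, -0.0003]
    - [0.0014, 0.0001, -0.0003]
  dr:
    - [0, 0.001, 0]
    - [0.08, 0.001, 0]
    - [0.16, 0.001, 0]
    - [0.24, 0.001, 0]
    - [0.32, 0.001, 0]
    - [0.4, 0.001, 0]
    - [0.48, 0.001, 0]
    - [0.56, 0.001, 0]
    - [0.64, 0.001, 0]
    - [0.72, 0.001, 0]
    - [0.8, 0.001, 0]
    - [0.88, 0.001, 0]
    - [0.96, 0.001, 0]
    - [1.04, 0.001, 0]
    - [1.12, 0.001, 0]
    - [1.2, 0.001, 0]
    - [1.26, 0.001, 0]
    - [1.26, 0.001, 0]

```text
time: 17.55
eef_pos: [0.5833, 0.23, 0.1164]
tcp_rot: [0.551, 0.444, -0.549, 0.445]
contact_force: [-2.2, -0.1, 7.0]
opening: 0.192
```

```bash
python3 - <<'E'
from h import *
go(.5825,.2297,.1152,-11.4)
E
```

```text
t 17.55 pos [583.3 230.  116.4] toolx [ 2.4e-03  3.0e-04 -1.0e+00] yawY -12.07 q [ 0.214  0.26   1.769 -0.     1.11   0.425] F [-2.23 -0.07  6.98] M [ 0.012  0.488 -0.031] op 0.1919
travel [ 0.0012 -0.0007  0.0005] dr [-0.0118 -0.0008 -0.0023]
```

Call:
play_rows:
  claw: [255, 255, 255, 255]
  travel:
    - [0.0013, -0.0006, 0.0004]
    - [0.0013, -0.0006, 0.0004]
    - [0.0013, -0.0006, 0.0004]
    - [0.0013, -0.0006, 0.0004]
  dr:
    - [0.05, 0, -0.002]
    - [0.1, 0, -0.002]
    - [0.14, 0, -0.002]
    - [0.14, 0, -0.002]

```text
time: 17.95
eef_pos: [0.5835, 0.2305, 0.1165]
tcp_rot: [0.581, 0.405, -0.578, 0.405]
contact_force: [-0.9, 0.0, 6.0]
opening: 0.19
```

```bash
python3 - <<'E'
from h import *
from plant import vision
m=[];f=[]
for i in range(8):
    vision.read_camera('side');s=st();m.append(s['wrist_torque']);f.append(s['contact_force'])
print(np.mean(m,0),np.std(m,0),np.mean(f,0));info(s)
E
```

```text
[0.19578605 0.37075374 0.01275344] [0.02948162 0.03422864 0.01897451] [-1.64721593  0.90805973  5.50848792]
t 18.35 pos [583.5 230.5 116.5] toolx [ 0.0029  0.0024 -1.    ] yawY -20.1 q [0.214 0.26  1.769 0.002 1.109 0.564] F [-1.62  0.71  5.81] M [0.223 0.356 0.015] op 0.1948
```

Call:
play_rows:
  claw: [255, 255, 255, 255, 255, 255]
  travel:
    - [-0.0005, 0, 0]
    - [-0.002, 0, 0]
    - [-0.004, 0, 0]
    - [-0.007, 0, 0]
    - [-0.01, 0, 0]
    - [-0.01, 0, 0]
  dr:
    - [0, 0, 0]
    - [0, 0, 0]
    - [0, 0, 0]
    - [0, 0, 0]
    - [0, 0, 0]
    - [0, 0, 0]

```text
time: 18.95
eef_pos: [0.5833, 0.2303, 0.1267]
tcp_rot: [0.581, 0.405, -0.579, 0.405]
contact_force: [-0.5, 0.2, -1.7]
opening: 0.191
```

```bash
python3 - <<'E'
from h import *
info()
E
```

```text
t 18.95 pos [583.3 230.3 126.7] toolx [ 0.0021  0.0021 -1.    ] yawY -20.1 q [0.214 0.249 1.763 0.002 1.128 0.564] F [-0.54  0.15 -1.66] M [-0.057  0.293  0.04 ] op 0.191
```

Call:
play_rows:
  claw: [255, 255, 255, 255, 255, 255, 255, 255, 255, 255, 255, 255, 255, 255, 255]
  travel:
    - [-0.004, 0, 0]
    - [-0.01, 0, 0]
    - [-0.016, 0, 0]
    - [-0.022, 0, 0]
    - [-0.028, 0, 0]
    - [-0.034, 0, 0]
    - [-0.04, 0, 0]
    - [-0.046, 0, 0]
    - [-0.053, 0, 0]
    - [-0.062, 0, 0]
    - [-0.072, 0, 0]
    - [-0.085, 0, 0]
    - [-0.1, 0, 0]
    - [-0.1, 0, 0]
    - [-0.1, 0, 0]
  dr:
    - [0, 0, 0]
    - [0, 0, 0]
    - [0, 0, 0]
    - [0, 0, 0]
    - [0, 0, 0]
    - [0, 0, 0]
    - [0, 0, 0]
    - [0, 0, 0]
    - [0, 0, 0]
    - [0, 0, 0]
    - [0, 0, 0]
    - [0, 0, 0]
    - [0, 0, 0]
    - [0, 0, 0]
    - [0, 0, 0]

```text
time: 20.45
eef_pos: [0.5834, 0.2302, 0.2276]
tcp_rot: [0.581, 0.405, -0.578, 0.405]
contact_force: [0.3, 0.2, -3.3]
opening: 0.193
```

```bash
python3 - <<'E'
from h import *
c=shot('side',10);crop(c,210,100,100,120,5,'s10.png');crop(c,235,155,45,30,16,'h10.png')
go(.5225,-.158,.235,-11.4)
E
```

```text
t 20.5 pos [582.9 230.  226.5] toolx [ 0.0019  0.0021 -1.    ] yawY -20.1 q [0.213 0.161 1.677 0.002 1.302 0.564] F [-0.5 -0.9 -3.2] M [ 0.01  -0.04  -0.009] op 0.1981
travel [-0.0094  0.0767  0.3851] dr [-0.1519 -0.0025 -0.0012]
```

View pics/s10.png

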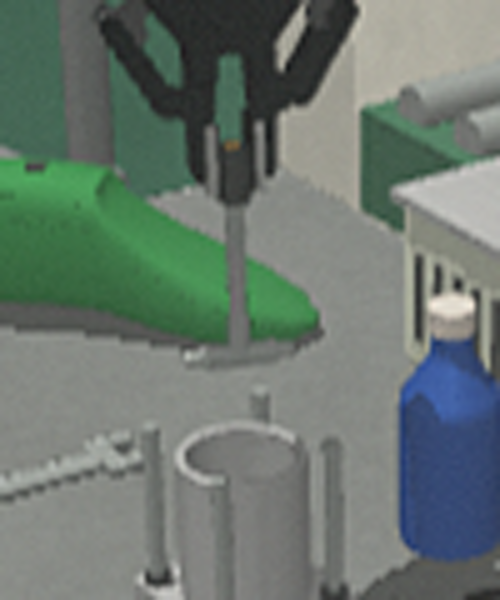

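View pics/h10.png

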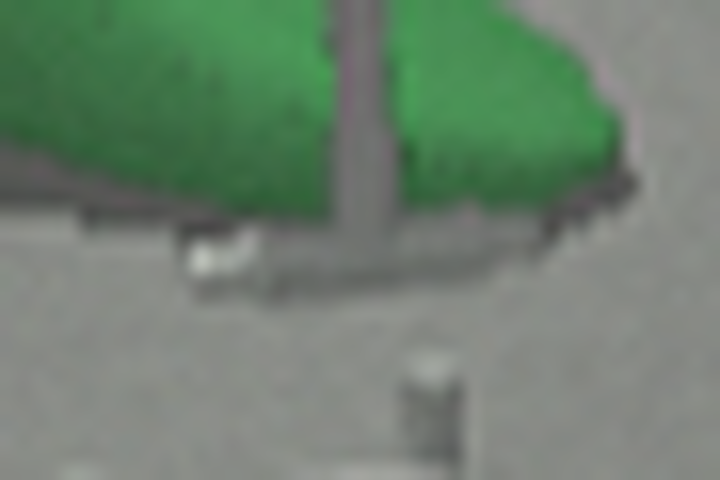

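```bash
python3 - <<'E'
from h import *
s=load('side',0)
for nm,L,R,z in(('before',(247.8,172.6),(266.7,169.8),.1635),('after',(245.9,171.1),(268.6,169.0),.1635)):
    a,b=onz(s,*L,z),onz(s,*R,z);d=b-a;print(nm,a,b,np.linalg.norm(d)*1000,np.degrees(np.arctan2(d[1],d[0])))
# predicted pixel ends for head yaw
for z0,yaw,l,c in((.1575,-11.5,53,(.5818,.2271)),(.1575,-20.1,60,(.5829,.2300)),(.1575,-11.5,60,(.5829,.2300)),(.1575,-20.1,53,(.5829,.23)),(.1575,-50,60,(.5829,.23))):
    e=np.array([np.cos(np.radians(yaw)),np.sin(np.radians(yaw))])*l/2000
    print(yaw,l,*[np.round(proj(s,[c[0]+k*e[0],c[1]+k*e[1],z0+.006]),1) for k in(-1,0,1)])
E
```

```text
before [0.55614203 0.23633312 0.1635    ] [0.60519366 0.22111912 0.1635    ] 51.356866894132956 -17.231959732106365
after [0.55671358 0.24650324 0.1635    ] [0.61187426 0.22208301 0.1635    ] 60.324524827587155 -23.879482897275143
-11.5 53 [248.5 173.2] [258.  171.3] [267.4 169.4]
-20.1 60 [246.5 172.2] [257.7 170.8] [268.9 169.4]
-11.5 60 [247.  172.9] [257.7 170.8] [268.3 168.7]
-20.1 53 [247.8 172. ] [257.7 170.8] [267.6 169.6]
-50 60 [246.8 169.5] [257.7 170.8] [268.8 172.1]
```

The reading is now ≈60 mm over the tips (≈51–53 before). The head's direction moved with the gripper, relative to the measurement before, so the knob is back at its tight angle. Returning to above the slot.

Call:
play_rows:
  claw: [255, 255, 255, 255, 255, 255, 255, 255, 255, 255, 255, 255, 255, 255, 255, 255, 255]
  travel:
    - [-0.005, 0.002, 0.01]
    - [-0.0094, 0.006, 0.03]
    - [-0.0094, 0.012, 0.06]
    - [-0.0094, 0.019, 0.095]
    - [-0.0094, 0.026, 0.13]
    - [-0.0094, 0.033, 0.165]
    - [-0.0094, 0.04, 0.2]
    - [-0.0094, 0.047, 0.235]
    - [-0.0094, 0.054, 0.27]
    - [-0.0094, 0.061, 0.305]
    - [-0.0094, 0.068, 0.34]
    - [-0.0094, 0.0735, 0.37]
    - [-0.0094, 0.0765, 0.382]
    - [-0.0094, 0.0767, 0.3851]
    - [-0.0094, 0.0767, 0.3851]
    - [-0.0094, 0.0767, 0.3851]
    - [-0.0094, 0.0767, 0.3851]
  dr:
    - [0, 0, 0]
    - [0, 0, 0]
    - [-0.01, 0, 0]
    - [-0.03, 0, 0]
    - [-0.05, 0, 0]
    - [-0.07, 0, 0]
    - [-0.09, 0, 0]
    - [-0.11, 0, 0]
    - [-0.13, 0, 0]
    - [-0.14, 0, 0]
    - [-0.152, -0.0025, -0.0012]
    - [-0.152, -0.0025, -0.0012]
    - [-0.152, -0.0025, -0.0012]
    - [-0.152, -0.0025, -0.0012]
    - [-0.152, -0.0025, -0.0012]
    - [-0.152, -0.0025, -0.0012]
    - [-0.152, -0.0025, -0.0012]

```text
time: 22.2
eef_pos: [0.5227, -0.1568, 0.235]
tcp_rot: [0.547, 0.448, -0.547, 0.448]
contact_force: [-0.5, -0.5, -2.5]
opening: 0.197
```

```bash
python3 - <<'E'
from h import *
c=shot('side',11);crop(c,290,170,90,120,5,'s11.png');crop(c,305,215,50,40,15,'h11.png')
c=shot('top',11);crop(c,360,220,90,75,7,'t11.png')
go(.5223,-.1586,.13,-11.4)
E
```

```text
t 22.3 pos [ 522.7 -157.   235. ] toolx [ 0.e+00  2.e-04 -1.e+00] yawY -11.31 q [-0.478 -0.026  1.858  0.     1.309 -0.281] F [ 0.63 -0.13 -1.27] M [0.023 0.    0.009] op 0.1896
travel [ 1.05e-01 -1.00e-04  1.70e-03] dr [ 0.0016 -0.0002 -0.    ]
```

View pics/s11.png

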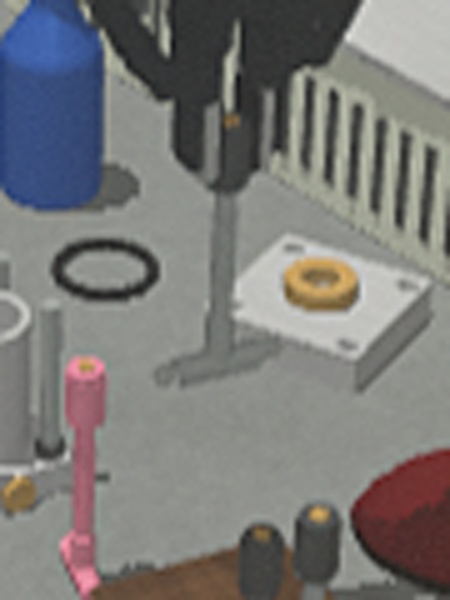

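View pics/h11.png

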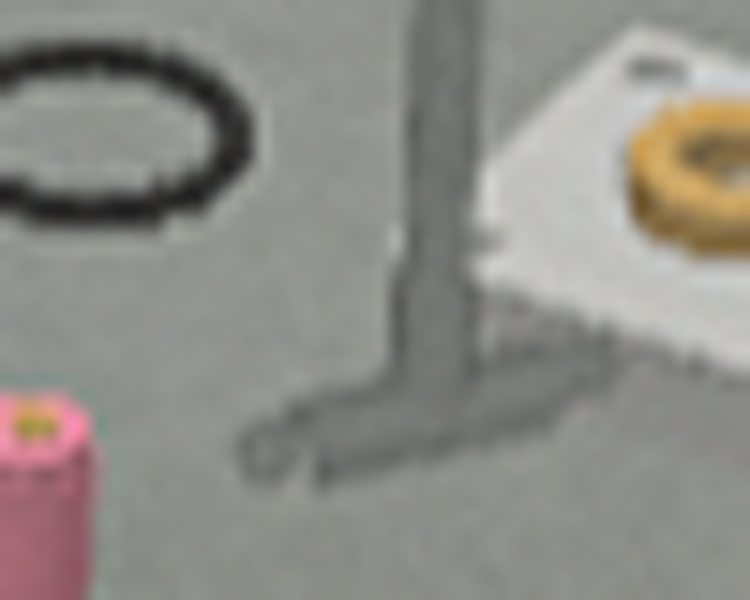

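View pics/t11.png

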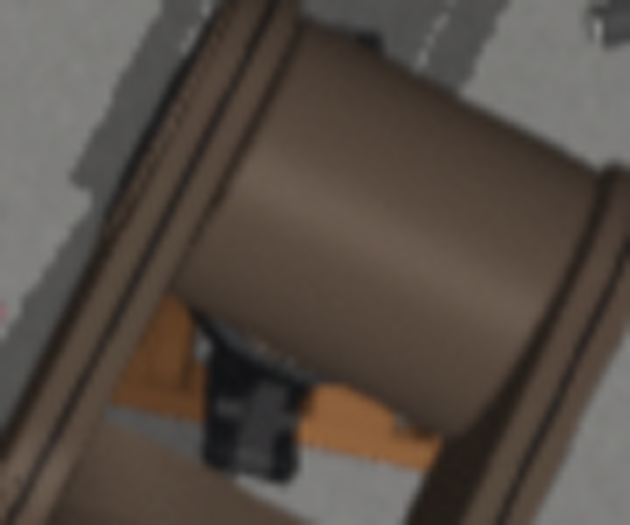

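```bash
python3 - <<'E'
from h import *
s=load('side',11)
f=lambda u,v:(u/15+305-.5,v/15+215-.5)
for z in (.1718,):
    a,b=onz(s,*f(240,452),z),onz(s,*f(614,348),z);d=b-a;print(a,b,(a+b)/2,np.linalg.norm(d),np.degrees(np.arctan2(d[1],d[0])))
for yaw in(-5,-11.4,-17,-23):
    e=np.array([np.cos(np.radians(yaw)),np.sin(np.radians(yaw))])*.03;c=(.5227,-.157)
    P=[np.array(proj(s,[c[0]+k*e[0],c[1]+k*e[1],.1718])) for k in(-1,0,1)]
    print(yaw,[np.round((p-[304.5,214.5])*15) for p in P])
# slot edges orientation in side image: measured rack corners
E
```

```text
[ 0.49378773 -0.14870219  0.1718    ] [ 0.55383242 -0.15936362  0.1718    ] [ 0.52381007 -0.1540329   0.1718    ] 0.06098385104407514 -10.068400777619885
-5 [array([260., 473.]), array([436., 411.]), array([609., 352.])]
-11.4 [array([248., 461.]), array([436., 411.]), array([621., 363.])]
-17 [array([239., 450.]), array([436., 411.]), array([630., 373.])]
-23 [array([232., 438.]), array([436., 411.]), array([638., 385.])]
```

Head clearly seen with plungers out: tips at crop (240,452) and (614,348), ≈60 mm apart. Head yaw is ≈−10° against the slot's −11.4°, upright. Lowering.

Call:
play_rows:
  claw: [255, 255, 255, 255, 255, 255, 255, 255]
  travel:
    - [0.01, 0, 0.0017]
    - [0.03, 0, 0.0017]
    - [0.05, 0, 0.0017]
    - [0.07, 0, 0.0017]
    - [0.085, 0, 0.0017]
    - [0.097, 0, 0.0017]
    - [0.103, 0, 0.0017]
    - [0.103, 0, 0.0017]
  dr:
    - [0, 0, 0]
    - [0, 0, 0]
    - [0, 0, 0]
    - [0, 0, 0]
    - [0, 0, 0]
    - [0, 0, 0]
    - [0, 0, 0]
    - [0, 0, 0]

```text
time: 23.1
eef_pos: [0.522, -0.1584, 0.1311]
tcp_rot: [-0.547, -0.449, 0.547, -0.448]
contact_force: [0.2, 0.2, -1.6]
opening: 0.189
```

```bash
python3 - <<'E'
from h import *
c=shot('side',12);crop(c,300,220,85,100,6,'s12.png')
go(.5223,-.1586,.08,-11.4)
E
```

```text
t 23.15 pos [ 522.6 -158.7  132.1] toolx [ 2.e-04  1.e-04 -1.e+00] yawY -11.3 q [-0.481  0.071  1.954  0.     1.116 -0.284] F [ 0.03  0.36 -1.71] M [ 0.028 -0.041  0.033] op 0.1935
travel [ 0.0521 -0.0003 -0.    ] dr [ 0.0017 -0.0002 -0.0002]
```

View pics/s12.png

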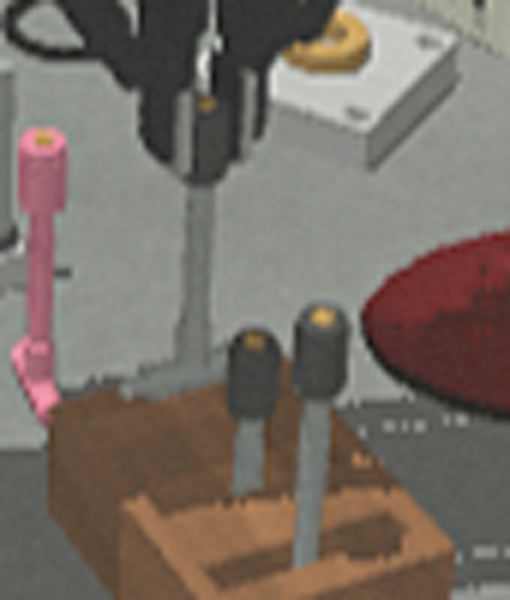

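Call:
play_rows:
  claw: [255, 255, 255, 255, 255, 255, 255, 255]
  travel:
    - [0.003, 0, 0]
    - [0.006, 0, 0]
    - [0.009, 0, 0]
    - [0.012, 0, 0]
    - [0.014, 0, 0]
    - [0.016, 0, 0]
    - [0.018, 0, 0]
    - [0.018, 0, 0]
  dr:
    - [0, 0, 0]
    - [0, 0, 0]
    - [0, 0, 0]
    - [0, 0, 0]
    - [0, 0, 0]
    - [0, 0, 0]
    - [0, 0, 0]
    - [0, 0, 0]

```text
time: 23.95
eef_pos: [0.5223, -0.1586, 0.1137]
tcp_rot: [-0.547, -0.449, 0.547, -0.448]
contact_force: [-0.5, 1.0, -2.4]
opening: 0.193
```

```bash
python3 - <<'E'
from h import *
c=shot('side',13);crop(c,300,220,85,100,6,'s13.png')
go(.5223,-.1586,.08,-11.4)
E
```

```text
t 24.0 pos [ 522.5 -158.7  113.9] toolx [-1.e-04  3.e-04 -1.e+00] yawY -11.3 q [-0.481  0.093  1.967  0.     1.082 -0.284] F [-0.09 -0.16 -2.17] M [-0.026 -0.011  0.046] op 0.1937
travel [ 0.0339 -0.0002 -0.    ] dr [ 0.0017 -0.0003  0.0002]
```

View pics/s13.png

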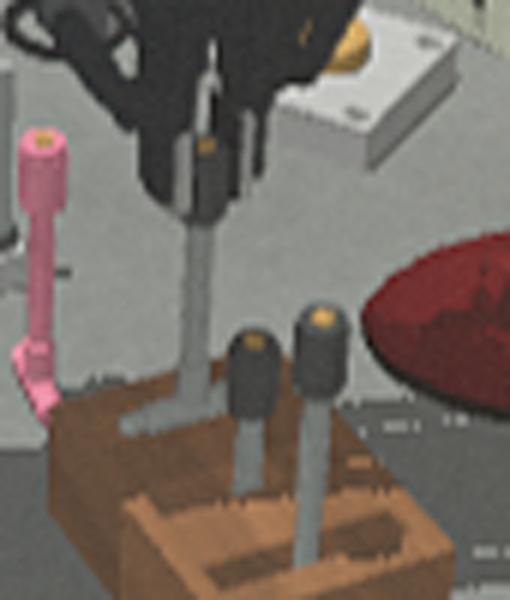

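Call:
play_rows:
  claw: [255, 255, 255, 255, 255, 255, 255, 255, 255, 255]
  travel:
    - [0.003, 0, 0]
    - [0.006, 0, 0]
    - [0.01, 0, 0]
    - [0.014, 0, 0]
    - [0.018, 0, 0]
    - [0.022, 0, 0]
    - [0.026, 0, 0]
    - [0.029, 0, 0]
    - [0.032, 0, 0]
    - [0.032, 0, 0]
  dr:
    - [0, 0, 0]
    - [0, 0, 0]
    - [0, 0, 0]
    - [0, 0, 0]
    - [0, 0, 0]
    - [0, 0, 0]
    - [0, 0, 0]
    - [0, 0, 0]
    - [0, 0, 0]
    - [0, 0, 0]

```text
time: 25.0
eef_pos: [0.5221, -0.1585, 0.0813]
tcp_rot: [-0.547, -0.449, 0.547, -0.448]
contact_force: [0.4, -0.7, -3.2]
opening: 0.19
```

```bash
python3 - <<'E'
from h import *
info()
E
```

```text
t 25.0 pos [ 522.1 -158.5   81.3] toolx [-1.1e-03  7.0e-04 -1.0e+00] yawY -11.3 q [-0.481  0.136  1.987  0.     1.02  -0.284] F [ 0.45 -0.71 -3.18] M [ 0.066 -0.011  0.003] op 0.1904
```

Call:
play_rows:
  claw: [255, 255, 255, 255, 255]
  travel:
    - [0.001, 0, 0]
    - [0.002, 0, 0]
    - [0.003, 0, 0]
    - [0.0035, 0, 0]
    - [0.0035, 0, 0]
  dr:
    - [0, 0, 0]
    - [0, 0, 0]
    - [0, 0, 0]
    - [0, 0, 0]
    - [0, 0, 0]

```text
time: 25.5
eef_pos: [0.5221, -0.1585, 0.0778]
tcp_rot: [-0.547, -0.449, 0.547, -0.448]
contact_force: [1.3, 0.1, -1.5]
opening: 0.192
```

Call:
play_rows:
  claw: [255, 255, 255]
  travel:
    - [0.0004, 0, 0]
    - [0.0008, 0, 0]
    - [0.0008, 0, 0]
  dr:
    - [0, 0, 0]
    - [0, 0, 0]
    - [0, 0, 0]

```text
time: 25.8
eef_pos: [0.5222, -0.1585, 0.0773]
tcp_rot: [-0.547, -0.449, 0.547, -0.448]
contact_force: [0.9, 1.1, 0.9]
opening: 0.19
```

The gauge stands on the slot floor at the same height as at first. Releasing gently.

Call:
play_rows:
  claw: [200, 185, 175, 165, 150, 130, 110, 90, 80, 80]
  travel:
    - [0, 0, 0]
    - [0, 0, 0]
    - [0, 0, 0]
    - [0, 0, 0]
    - [0, 0, 0]
    - [0, 0, 0]
    - [0, 0, 0]
    - [0, 0, 0]
    - [0, 0, 0]
    - [0, 0, 0]
  dr:
    - [0, 0, 0]
    - [0, 0, 0]
    - [0, 0, 0]
    - [0, 0, 0]
    - [0, 0, 0]
    - [0, 0, 0]
    - [0, 0, 0]
    - [0, 0, 0]
    - [0, 0, 0]
    - [0, 0, 0]

```text
time: 26.8
eef_pos: [0.5222, -0.1585, 0.0773]
tcp_rot: [-0.547, -0.449, 0.547, -0.448]
contact_force: [-0.1, 0.2, 0.5]
opening: 0.686
```

```bash
python3 - <<'E'
from h import *
info()
c=shot('side',14);crop(c,290,200,95,120,5,'s14.png')
E
```

```text
t 26.8 pos [ 522.2 -158.5   77.3] toolx [-1.e-03  7.e-04 -1.e+00] yawY -11.31 q [-0.481  0.141  1.989  0.     1.012 -0.284] F [-0.12  0.23  0.45] M [ 0.054 -0.011  0.023] op 0.6856
```

View pics/s14.png

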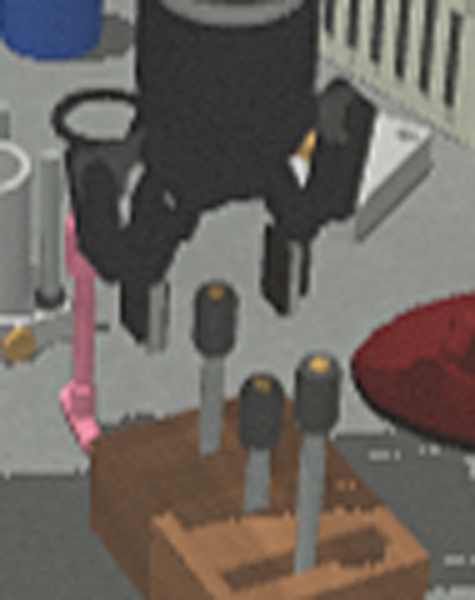

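Standing as before, fingers clear. Up and aside, towards the start, to let the top camera see.

Call:
play_rows:
  claw: [80, 80, 80, 80, 80, 80, 80, 80, 80, 80, 80, 80, 80, 80, 80]
  travel:
    - [-0.02, 0, 0]
    - [-0.05, 0, 0]
    - [-0.09, 0, 0]
    - [-0.13, 0, 0]
    - [-0.17, 0, 0]
    - [-0.21, 0, -0.01]
    - [-0.22, 0, -0.04]
    - [-0.22, 0, -0.08]
    - [-0.22, 0, -0.12]
    - [-0.22, 0, -0.16]
    - [-0.22, 0, -0.2]
    - [-0.22, 0, -0.24]
    - [-0.22, 0, -0.28]
    - [-0.22, 0, -0.3]
    - [-0.22, 0, -0.3]
  dr:
    - [0, 0, 0]
    - [0, 0, 0]
    - [0, 0, 0]
    - [0, 0, 0]
    - [0, 0, 0]
    - [0, 0, 0]
    - [0, 0, 0]
    - [0, 0, 0]
    - [0, 0, 0]
    - [0, 0, 0]
    - [0, 0, 0]
    - [0, 0, 0]
    - [0, 0, 0]
    - [0, 0, 0]
    - [0, 0, 0]

```text
time: 28.35
eef_pos: [0.5811, 0.138, 0.297]
tcp_rot: [-0.546, -0.45, 0.546, -0.449]
contact_force: [0.6, 0.8, -0.4]
opening: 0.685
```

```bash
python3 - <<'E'
from h import *
info()
c=shot('top',15);crop(c,365,230,80,60,10,'t15.png');cv2.imwrite('pics/t15f.png',c['img'][:,:,::-1])
c=shot('side',15);cv2.imwrite('pics/s15f.png',c['img'][:,:,::-1])
E
```

```text
t 28.35 pos [581.1 138.  297. ] toolx [-0.0015  0.0011 -1.    ] yawY -11.08 q [6.300e-02 5.800e-02 1.661e+00 1.000e-03 1.423e+00 2.560e-01] F [ 0.6   0.77 -0.38] M [-0.05   0.015  0.04 ] op 0.6854
```

View pics/t15.png

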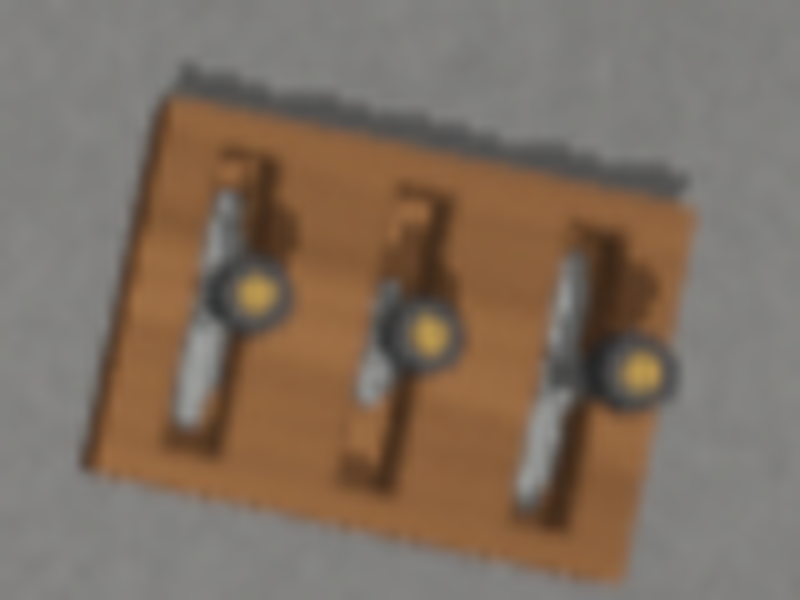

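View pics/s15f.png

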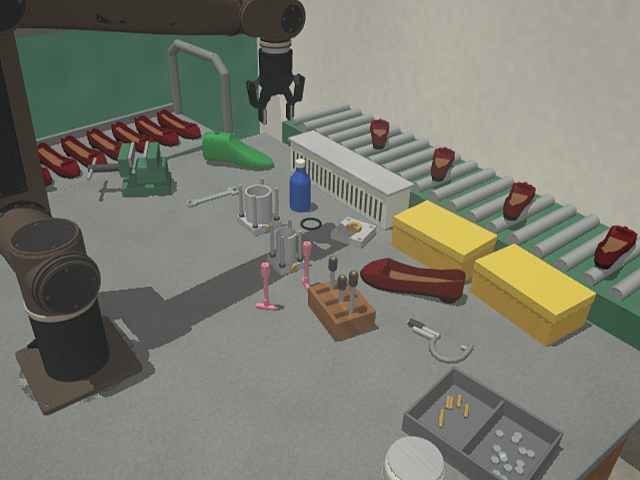

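The gauge is back in its slot: tips in the crop from (230,185) to (185,430), ≈60 mm, along the slot. The neighbours are at unchanged pixels and nothing else has moved. Handing in.

```bash
python3 -c "
from plant import ctrl
print(ctrl.sign_off())"
```

```text
the job is handed in; nothing more can be done
None
```

The bore is gauged: the middle-sized gauge is back upright in its own slot, reading about 60 mm. I handed the job in at about 28 s; no verdict was reported.

**What I did:**
- I gripped the gauge by its knob and lowered it down the middle of the larger bore until it rested on the piston.
- With a push of about 7 to 9 N, I turned the knob 1.25 rad anticlockwise. I then turned it 1.40 rad clockwise, a little past the start.
- I drew the gauge straight out with almost no drag and stood it back in its slot.

**Last checks:**
- **Reading:** The tips are about 60 mm apart (60 to 61 in three pictures), against 51 to 53 mm before. The plungers stayed put in free air instead of springing on to 74 mm.
- **Lock:** Once drawn out, the head lined up with the gripper as it did at first, which fits the knob being back at tight.
- **Scene:** The other two gauges in the rack are unchanged to the pixel, and I saw nothing else out of place in the side view.

**What disagreed or stayed unproven:**
- **Fingertip height:** In the pictures the fingertips stood about 25 mm higher than the reported TCP, even allowing for the pad swing. I set the grip height by camera, and the grip, the piston contact and the slot-floor contact all agreed with that.
- **Tightness:** The tightening torque was too small to show above the wrist sensor's noise, so full tightness rests on the angle turned and on how the head lined up.
- **Side force:** About 2 to 3 N of side force showed while pressing on the piston; the load on the piston stayed under 10 N.

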